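Swap blanks for colour filters in the light stands and switch on

ROBOT

A 7-joint arm with a two-finger parallel gripper is mounted at the origin on the work surface. World frame = base frame: x ahead of the robot, y to its left, z up, the work surface at z = 0. Lengths are in m, angles in rad, forces in N, time in s.
With the tool pointing down it reaches from about 0.35 to 0.9 m from the base axis. Payload 8.1 kg.
Tool frame: the origin (TCP) lies on the centre line of the jaws, within the pads' length; the fingertips stand 25 mm ahead of it and the grasp point (between the pads) lies 6 mm ahead of it (env.tip_reach is the distance from the TCP to the fingertips, in m); x points along the fingers, z is the direction in which the jaws open and shut, and the axes are right-handed (so a half turn about x gives the same grasp; the last joint's range is limited). The gripper opens to 92 mm and grips with 3 to 60 N. Pads are 19 mm wide; open, the fingers measure 130 mm over their backs; the gripper's body (75 mm by 190 mm) begins 47 mm behind the grasp point.
Start: joints at [-1.263, 0.434, 0.025, 1.573, -0.012, 1.134, -0.075], TCP at [0.25, 0.573, 0.252] pointing down, gripper open.
Joint ranges: [-2.62, 2.62], [-0.44, 2.09], [-1.27, 1.32], [0.08, 2.57], [-1.32, 4.46], [0.12, 2], [-2.74, 2.74]. Speed limits (rad/s): [2.22, 2.22, 3.01, 3.01, 3.14, 3.14, 3.14].

INTERFACE

Orientations are given as a rotation vector (axis times angle).
In Python, from rig import env gives the robot as it stands. The module is installed in compiled form; this text tells all that it offers.
- The arm moves only by the tool send_rows, never from a script. Its argument "rows" is text: rows parted by semicolons, each of 7 numbers parted by spaces: the turn, a rotation vector about the tool's x, y, z in degrees, then the shift along the tool's x, y, z in units of 30 mm (1.0 is 30 mm), then the gripper's target within -1 to 1 (shut at 1, half-way at 0, fully open at -1). In form: ax ay az dx dy dz fingers; .... A call has 1 to 20 rows; each row shifts and turns the pose as measured when the row begins, along the tool's axes as they then stand; what a row does not reach is not made up. A row lasts 1/12 s, in which the tool goes at most 41.7 mm and 7.16 degrees, less where a joint would pass 70% of its speed; a pose out of reach is approached as far as the arm can. A call is refused whole if a number of a shift passes 1 or a number of a turn 7.16, either way. A call with a gripper value outside its range is refused whole. The fingers move at their own pace and stop on an object; the grip force is fixed at half the most. Time passes only in rows, so rows that do not move let the fingers close. It gives the time, the measured TCP pose, the force and the opening at its end, in the units of the state.
- env.observe(): the state, without advancing time (a new reading comes with each control period).
- env.capture(name): name is "side" or "top" or "wrist"; returns a dict with "pixels" (400x640x3 uint8, blue, green, red), "K" (3x3 intrinsics, pixels), "xyz" and "rotation" of the camera in the world. Camera axes: x right, y down, z forward; pixel columns grow to the right and rows downward; lengths in m; the calibration is good to about 2 mm. The wrist camera is an equidistant fisheye: a pixel r from the principal point sees the ray r / f radians off the axis. A picture is of the moment at which its call begins. There is no depth.
- env.hand_in(): hands the job in, once; it reports no verdict.
The state is a dict: "clock": time; "joints": joint angles; "qd": joint speeds; "tau": joint torques, N m; "eef_pos": TCP position; "tcp_rot": TCP orientation; "wrist_force": force on the tool from outside, world axes, zero at the start; "moment": the same for the moment, N m; "finger_gap": finger opening in m.
Only numpy, scipy, OpenCV 4.12 (cv2) and the standard library are available. Lean on these libraries where they do the work, as an engineer would, in place of code of your own. Each camera call takes 0.05 s, during which the arm holds its last target. There are 200 camera calls.

TASK

Get the colour-mixing lesson ready: take the white blank discs out of the light stands, drawing each from under its claw, and lay them in the black tray; then fit every filter disc that is lying out into the stand of its own colour, slipping its edge in under the claw and lowering the other side until it lies level, fully home on the seat. When all that is done, and not before, push the switch lever all the way over to on. Leave the other things on the table where they are, and let nothing fall over.

Things in the scene. Friction and masses are not known exactly. Their poses are not given: they have to be found in the camera images.
- filter_blue: blue filter: a round flat disc, 56 mm in diameter and 8 mm thick, 35 to 70 g, rigid, both faces alike, lying flat on the table at the start; may be absent. Origin at the middle of the disc (4 mm from either face); z is the axis of the disc.
- stand_blue: light stand for the blue filter, fixed: grey block on a dark foot 96 mm across, 4 mm thick; blue counterbore wall and claw. Origin centred on its underside, z up. Bore 60 mm across, wall 10 mm high and thick, only within 42 degrees of +x and -x, the +y and -y sides open for fingers. At -x a claw 18 mm wide, 4 mm thick juts 7 mm inward from the wall, its underside 13 mm over the seat
- stand_blue_seat (a point): centre of the blue stand's flat seat, on its surface, 18 mm above the stand's underside. For |x| under 22 mm the block is 34 mm wide in y: fingers may reach 14 mm below the seat there. A level disc cannot pass the claw: tilted 15 to 20 degrees its -x edge goes in under the claw, then the +x side is lowered; it comes out in reverse
- filter_green: green filter: a round flat disc, 56 mm in diameter and 8 mm thick, 35 to 70 g, rigid, both faces alike, lying flat on the table at the start; may be absent. Origin at the middle of the disc (4 mm from either face); z is the axis of the disc.
- stand_green: light stand for the green filter, fixed: grey block on a dark foot 96 mm across, 4 mm thick; green counterbore wall and claw. Origin centred on its underside, z up. Bore 60 mm across, wall 10 mm high and thick, only within 42 degrees of +x and -x, the +y and -y sides open for fingers. At -x a claw 18 mm wide, 4 mm thick juts 7 mm inward from the wall, its underside 13 mm over the seat
- stand_green_seat (a point): centre of the green stand's flat seat, on its surface, 18 mm above the stand's underside. For |x| under 22 mm the block is 34 mm wide in y: fingers may reach 14 mm below the seat there. A level disc cannot pass the claw: tilted 15 to 20 degrees its -x edge goes in under the claw, then the +x side is lowered; it comes out in reverse
- filter_yellow: yellow filter: a round flat disc, 56 mm in diameter and 8 mm thick, 35 to 70 g, rigid, both faces alike, lying flat on the table at the start; may be absent. Origin at the middle of the disc (4 mm from either face); z is the axis of the disc.
- stand_yellow: light stand for the yellow filter, fixed: grey block on a dark foot 96 mm across, 4 mm thick; yellow counterbore wall and claw. Origin centred on its underside, z up. Bore 60 mm across, wall 10 mm high and thick, only within 42 degrees of +x and -x, the +y and -y sides open for fingers. At -x a claw 18 mm wide, 4 mm thick juts 7 mm inward from the wall, its underside 13 mm over the seat
- stand_yellow_seat (a point): centre of the yellow stand's flat seat, on its surface, 18 mm above the stand's underside. For |x| under 22 mm the block is 34 mm wide in y: fingers may reach 14 mm below the seat there. A level disc cannot pass the claw: tilted 15 to 20 degrees its -x edge goes in under the claw, then the +x side is lowered; it comes out in reverse
- filter_black: black filter: a round flat disc, 56 mm in diameter and 8 mm thick, 35 to 70 g, rigid, both faces alike, lying flat on the table at the start; may be absent. Origin at the middle of the disc (4 mm from either face); z is the axis of the disc.
- stand_black: light stand for the black filter, fixed: grey block on a dark foot 96 mm across, 4 mm thick; black counterbore wall and claw. Origin centred on its underside, z up. Bore 60 mm across, wall 10 mm high and thick, only within 42 degrees of +x and -x, the +y and -y sides open for fingers. At -x a claw 18 mm wide, 4 mm thick juts 7 mm inward from the wall, its underside 13 mm over the seat
- stand_black_seat (a point): centre of the black stand's flat seat, on its surface, 18 mm above the stand's underside. For |x| under 22 mm the block is 34 mm wide in y: fingers may reach 14 mm below the seat there. A level disc cannot pass the claw: tilted 15 to 20 degrees its -x edge goes in under the claw, then the +x side is lowered; it comes out in reverse
- blank_1: white blank disc, 56 mm in diameter, 8 mm thick, 20 to 45 g, seated flat in one of the stands (under its claw) at the start; may be absent. Origin at the middle of the disc; z is its axis
- blank_2: white blank disc, 56 mm in diameter, 8 mm thick, 20 to 45 g, seated flat in one of the stands (under its claw) at the start; may be absent. Origin at the middle of the disc; z is its axis
- blank_3: white blank disc, 56 mm in diameter, 8 mm thick, 20 to 45 g, seated flat in one of the stands (under its claw) at the start; may be absent. Origin at the middle of the disc; z is its axis
- blank_4: white blank disc, 56 mm in diameter, 8 mm thick, 20 to 45 g, seated flat in one of the stands (under its claw) at the start; may be absent. Origin at the middle of the disc; z is its axis
- tray: black open tray, fixed, 190 x 150 x 22 mm outside (x, y, z), walls 4 mm thick, floor 4 mm above the table; origin at the centre of its underside
- switch (a joint): switch lever angle, rad: 0 = off, leaning towards the switch's -x side, 1.0 = on, fully over to its +x side. It stays where it is left and is light to move (about 1 N at the ball). The pivot lies 22 mm above the table on the housing's centre; lever of 10 mm round bar, 80 mm long, ending in a red ball of 26 mm diameter, its centre 92 mm above the table when off or on
- switch_base: grey housing of the switch, fixed to the table, 70 x 50 x 25 mm (x, y, z), origin at the centre of its underside; the lever swings in its x-z plane, from -x (off) to +x (on)
- eraser: bystander: red eraser lying flat, 25 x 55 x 12 mm (x, y, z), origin at the centre of its underside
- sample_jar: bystander: small clear jar with a white cap, 40 mm across, 35 mm tall, origin at the centre of its foot
- ruler: bystander: wooden ruler lying flat, 28 x 300 x 4 mm (x, y, z), origin at the centre of its underside
- wiper: bystander: blue whiteboard wiper, 50 x 120 x 30 mm (x, y, z), origin at the centre of its underside
- beaker: bystander: glass beaker, 60 mm across, 80 mm tall, origin at the centre of its foot
Not all that is in view belongs to the job. Of the things shaped like the filter_yellow, the yellow one is meant.

How it is judged:
On the way, in this order (a step that is already met when the one before it is completed fails the run):
1. every filter present is seated in the stand of its colour and every blank lies in the tray (horizontal distance between filter_blue and stand_blue_seat below 0.004 m and z of filter_blue in the frame of stand_blue between 0.0195 and 0.0245 m and angle between the z axis of filter_blue and the z axis of stand_blue, either way round below 0.06 rad and linear speed of each of filter_blue, filter_green, filter_yellow, filter_black, blank_1, blank_2, blank_3, blank_4 below 0.02 m/s and horizontal distance between filter_green and stand_green_seat below 0.004 m and z of filter_green in the frame of stand_green between 0.0195 and 0.0245 m and angle between the z axis of filter_green and the z axis of stand_green, either way round below 0.06 rad and horizontal distance between filter_yellow and stand_yellow_seat below 0.004 m and z of filter_yellow in the frame of stand_yellow between 0.0195 and 0.0245 m and angle between the z axis of filter_yellow and the z axis of stand_yellow, either way round below 0.06 rad and horizontal distance between filter_black and stand_black_seat below 0.004 m and z of filter_black in the frame of stand_black between 0.0195 and 0.0245 m and angle between the z axis of filter_black and the z axis of stand_black, either way round below 0.06 rad and x of blank_1 in the frame of tray between -0.09 and 0.09 m and y of blank_1 in the frame of tray between -0.07 and 0.07 m and z of each of blank_1, blank_2, blank_3, blank_4 in the frame of tray below 0.032 m and x of blank_2 in the frame of tray between -0.09 and 0.09 m and y of blank_2 in the frame of tray between -0.07 and 0.07 m and x of blank_3 in the frame of tray between -0.09 and 0.09 m and y of blank_3 in the frame of tray between -0.07 and 0.07 m and x of blank_4 in the frame of tray between -0.09 and 0.09 m and y of blank_4 in the frame of tray between -0.07 and 0.07 m), for 0.2 s.
2. the switch is on (value of joint switch above 0.85 rad), for 0.2 s.
At the end, for the whole second after the job is handed in: Blanks present: at rest in the tray, middle within its walls and under 32 mm above its underside. Filters present: at rest in the stand of their colour, within 4 mm of the seat's centre, middle 19.5 to 24.5 mm above its underside (home: 22), level to 0.06 rad. Switch beyond 0.85 rad (all of step 1 and value of joint switch above 0.85 rad); the robot touches nothing.
It fails at once if the other things on the table are shifted by more than 5 cm (distance of any of eraser, sample_jar, ruler, wiper, beaker from where it was at the start of the episode above 0.05 m).
It fails at once if the jar or beaker is tipped over (angle between any of sample_jar, beaker's own z axis and vertical above 0.7 rad).
Of blank_1, blank_2, blank_3, blank_4 only 2 to 3 are there at a start; the rules pass over those that are not, and their reading is None.
Of filter_blue, filter_green, filter_yellow, filter_black only 3 to 4 are there at a start; the rules pass over those that are not, and their reading is None.
At some moment in a run one of filter_blue, filter_green, filter_yellow, filter_black may be knocked a few centimetres aside while the robot is not near it.
Once in a run the grip may slacken for a moment while it holds something.
It also fails if it takes over 210 s, if anything falls off the work surface, if the arm or the gripper's body presses on something with over 40 N, if the wrist force passes 120 N, or if a joint passes its speed limit or range.

## Working session

There is one attempt and no reset: what is moved stays moved. The work goes in short steps, Python scripts to look and compute and a tool call to move; the robot and the scene stay as the last step left them, time stands still between calls to the robot, and variables do not carry over. Pictures are saved under pics/ and viewed, about 12 in all and at most 16, crops included, and the job is handed in when it is done.

Besides the shell and the picture viewer there is one more tool, called after "Request:" as name(argument=value, ...), one argument or row to a line, values as JSON. send_rows: Moves the arm, as the interface text tells. Its arguments: {"type":"object","properties":{"rows":{"type":"string"}},"required":["rows"]}

```bash
mkdir -p pics; python3 - <<'E'
from rig import env
import cv2, numpy as np
np.set_printoptions(precision=4,suppress=True)
for n in ["top","side"]:
    c=env.capture(n); cv2.imwrite(f"pics/{n}0.png",c["pixels"]); print(n,c["K"],c["xyz"],c["rotation"])
    np.savez(f"pics/{n}0.npz",**{k:np.array(v) for k,v in c.items() if k!="name"})
print(env.observe())
E
```

```text
top [[418.1197   0.     328.4767]
 [  0.     418.1197 195.806 ]
 [  0.       0.       1.    ]] [ 0.4425 -0.0188  0.9698] [-2.1378  2.2009 -0.0904]
side [[433.7982   0.     320.5702]
 [  0.     433.7982 195.305 ]
 [  0.       0.       1.    ]] [ 0.2757 -0.8449  0.7164] [-2.2254  0.3043 -0.1497]
{'clock': 0.1, 'joints': array([-1.2626,  0.4352,  0.025 ,  1.574 , -0.0116,  1.134 , -0.0751]), 'qd': array([ 0.0008,  0.0005, -0.0012, -0.002 , -0.0016, -0.0003,  0.0004]), 'tau': array([  0.0031, -66.9127,   0.988 , -31.5146,  -0.0605,   0.0374,
         0.    ]), 'eef_pos': array([0.2495, 0.5726, 0.251 ]), 'tcp_rot': array([-0.9023,  1.3772,  0.9008]), 'wrist_force': array([0.4905, 0.5082, 0.2728]), 'moment': array([-0.0254, -0.0439, -0.0099]), 'finger_gap': 0.0918206728322082}
```

View pics/top0.png

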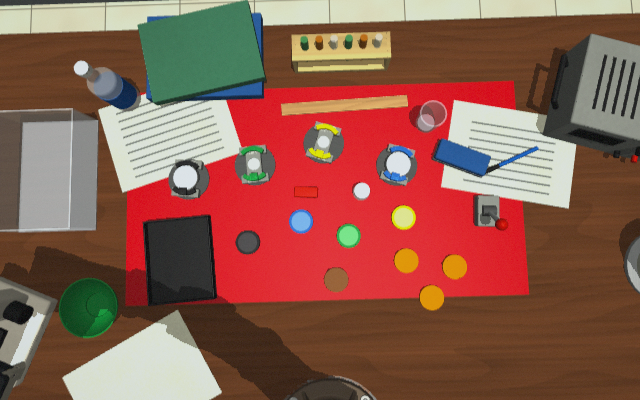

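View pics/side0.png

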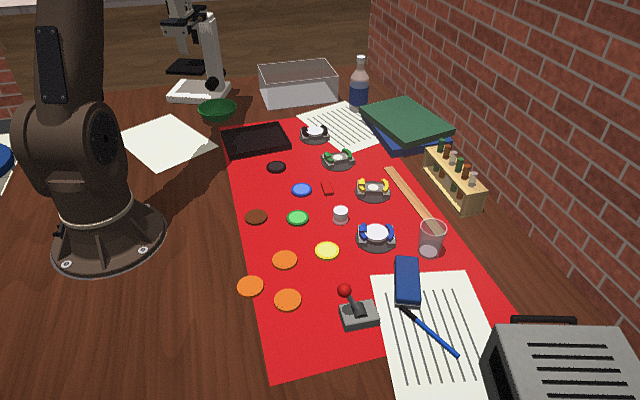

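```bash
python3 - <<'E'
import cv2
i=cv2.imread("pics/top0.png")[115:310,155:475]
cv2.imwrite("pics/crop1.png",cv2.resize(i,None,fx=2.5,fy=2.5,interpolation=cv2.INTER_CUBIC))
i=cv2.imread("pics/top0.png")[115:205,155:425]; 
a=cv2.resize(i[:,:133],None,fx=6,fy=6,interpolation=cv2.INTER_CUBIC)[:,:]
cv2.imwrite("pics/crop2.png",cv2.resize(i,None,fx=2.9,fy=2.9,interpolation=cv2.INTER_CUBIC))
def c(cx,cy):
    j=cv2.imread("pics/top0.png")[cy-25:cy+25,cx-25:cx+25]; return cv2.resize(j,(300,300),interpolation=cv2.INTER_CUBIC)
import numpy as np
cv2.imwrite("pics/crop2.png",np.vstack([np.hstack([c(186,178),c(254,165)]),np.hstack([c(323,141),c(398,164)])]))
E
```

```text
(no output)
```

View pics/crop1.png

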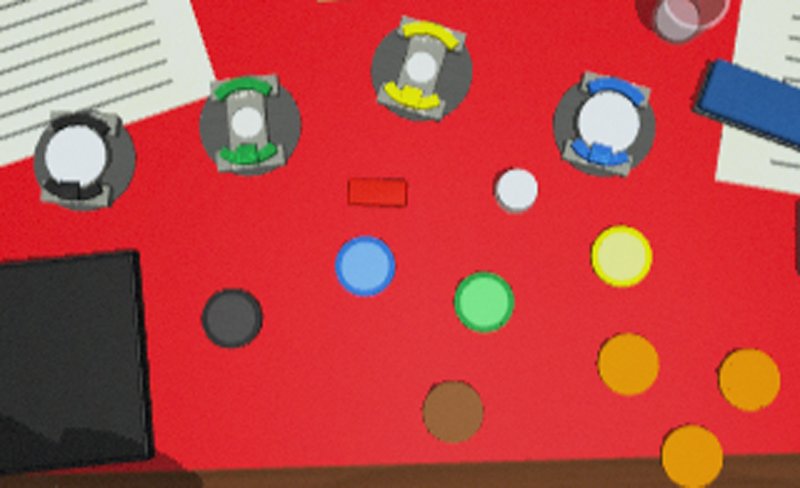

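View pics/crop2.png

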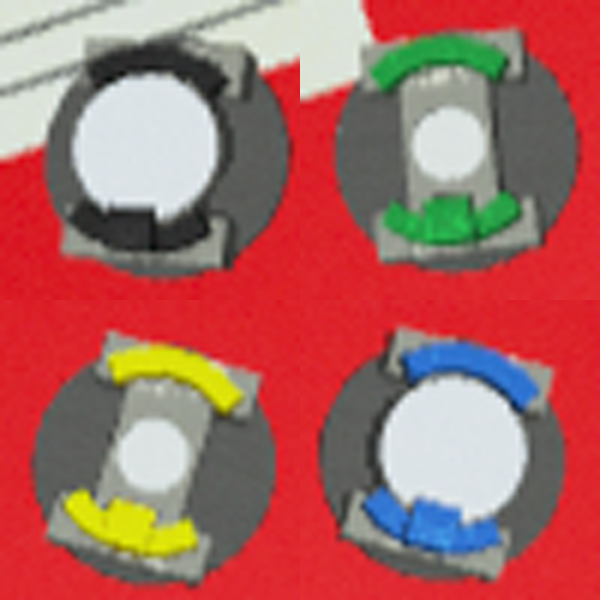

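Two blanks: black stand (186,178) and blue stand (398,164). The green (254,165) and yellow (323,141) stands are empty, with only a white lamp spot. All claws face the robot, at the bottom of the image. The filters lying out are black (248,242), blue (301,221), green (348,236) and yellow (403,217). The discs at (406,261), (455,267) and (432,298) are orange and (336,279) is brown, so they are decoys. The crop confirms (403,217) is the only truly yellow disc.

```bash
cat > h.py <<'E'
import numpy as np, cv2
from scipy.spatial.transform import Rotation as R
np.set_printoptions(precision=4,suppress=True)
def rays(c,uv):
    uv=np.atleast_2d(np.asarray(uv,float)); K=c["K"]
    d=(uv-[K[0,2],K[1,2]])/[K[0,0],K[1,1]]
    if c.get("fish"):
        r=np.linalg.norm(d,axis=1,keepdims=True)+1e-12
        v=np.hstack([d/r*np.sin(r),np.cos(r)])
    else: v=np.hstack([d,np.ones((len(d),1))])
    rot=np.asarray(c["rotation"]); M=R.from_rotvec(rot) if rot.ndim==1 else R.from_matrix(rot)
    return M.apply(v)
def plane(c,uv,z):
    v=rays(c,uv); o=np.asarray(c["xyz"]); return (o+v*((z-o[2])/v[:,2])[:,None])[:,:2]
def load(n):
    d=np.load(n); return {k:d[k] for k in d.files}
def grab(env,name):
    c=dict(env.capture(name)); c["fish"]=name=="wrist"; return c
HSV={"blue":((98,90,90),(125,255,255)),"green":((45,70,60),(85,255,255)),"yellow":((25,60,120),(34,255,255)),
     "white":((0,0,190),(180,40,255)),"black":((0,0,0),(180,70,95))}
def comps(img,col,amin=40,amax=1200,roi=None):
    m=cv2.inRange(cv2.cvtColor(img,cv2.COLOR_BGR2HSV),*[np.array(t) for t in HSV[col]])
    if roi is not None:
        k=np.zeros_like(m); x,y,w=roi; k[max(0,y-w):y+w,max(0,x-w):x+w]=255; m&=k
    n,l,s,ce=cv2.connectedComponentsWithStats(m)
    return [(s[i,4],ce[i],s[i,2:4].tolist(),l==i) for i in range(1,n) if amin<=s[i,4]<=amax]
E
python3 - <<'E'
from h import *
c=load("pics/top0.npz"); im=c["pixels"]
for col in HSV:
    for a,ce,s,m in comps(im,col):
        if 120<ce[0]<520 and 80<ce[1]<310:
            print(col,a,ce.round(1),s,"z8",plane(c,ce,.008)[0],"z26",plane(c,ce,.026)[0],"z18",plane(c,ce,.018)[0])
E
```

```text
blue 74 [148.   90.1] [6, 24] z8 [0.7969 0.4104] z26 [0.7902 0.4024] z18 [0.7932 0.406 ]
blue 482 [238.6  91.1] [65, 16] z8 [0.7875 0.1947] z26 [0.781  0.1907] z18 [0.7839 0.1925]
blue 1089 [462.5 157. ] [56, 37] z8 [ 0.6132 -0.3249] z26 [ 0.61   -0.3191] z18 [ 0.6115 -0.3217]
blue 117 [401.2 150. ] [23, 11] z8 [ 0.6341 -0.1836] z26 [ 0.6305 -0.1805] z18 [ 0.6321 -0.1819]
blue 164 [518.2 156. ] [40, 21] z8 [ 0.6115 -0.4536] z26 [ 0.6084 -0.4455] z18 [ 0.6098 -0.4491]
blue 141 [394.2 176. ] [23, 11] z8 [ 0.5734 -0.1645] z26 [ 0.571  -0.1618] z18 [ 0.5721 -0.163 ]
blue 439 [300.7 220.9] [24, 23] z8 [0.4758 0.0545] z26 [0.4752 0.0531] z18 [0.4755 0.0537]
green 118 [251.6 149.4] [23, 10] z8 [0.6461 0.1655] z26 [0.6423 0.162 ] z18 [0.644  0.1635]
green 143 [253.9 176.2] [23, 9] z8 [0.5828 0.161 ] z26 [0.5802 0.1576] z18 [0.5814 0.1591]
green 440 [348.2 235.4] [24, 24] z8 [ 0.4397 -0.0535] z26 [ 0.4397 -0.0529] z18 [ 0.4397 -0.0532]
yellow 130 [327.  127.7] [23, 12] z8 [ 0.6923 -0.0123] z26 [ 0.6876 -0.0124] z18 [ 0.6897 -0.0123]
yellow 158 [319.2 153.3] [23, 12] z8 [0.6321 0.0078] z26 [0.
[... 1333 characters left out ...]
062 0.1887] z18 [0.6076 0.1904]
black 115 [411.6 169.1] [11, 24] z8 [ 0.5885 -0.2056] z26 [ 0.5858 -0.2021] z18 [ 0.587  -0.2036]
black 620 [191.1 178.8] [40, 37] z8 [0.5811 0.3073] z26 [0.5785 0.3012] z18 [0.5796 0.3039]
black 66 [459.2 168.6] [44, 17] z8 [ 0.5862 -0.3157] z26 [ 0.5835 -0.3101] z18 [ 0.5847 -0.3126]
black 58 [492.1 167.9] [14, 9] z8 [ 0.5855 -0.3916] z26 [ 0.5828 -0.3846] z18 [ 0.584  -0.3877]
black 89 [476.  210.4] [4, 30] z8 [ 0.4884 -0.3486] z26 [ 0.4876 -0.3424] z18 [ 0.4879 -0.3452]
black 243 [487.8 213.9] [19, 20] z8 [ 0.4795 -0.3749] z26 [ 0.4788 -0.3682] z18 [ 0.4791 -0.3712]
black 432 [247.3 241.9] [24, 23] z8 [0.4314 0.1779] z26 [0.4316 0.1742] z18 [0.4315 0.1759]
```

```bash
cat >> h.py <<'E'
# tool: x down; pose from yaw (deg, stand +x heading), tilt (deg, body leaning to stand -x)
def orient(yaw,tilt=0,flip=None,cur=None):
    y=np.radians(yaw); X=np.array([np.cos(y),np.sin(y),0]); Y=np.array([-np.sin(y),np.cos(y),0]); t=np.radians(tilt)
    n=-np.sin(t)*X+np.cos(t)*np.array([0,0,1.]); 
    best=None
    for s in (1,-1):
        x=-n; z=s*Y; M=R.from_matrix(np.c_[x,np.cross(z,x),z])
        if cur is None: return M
        if best is None or (cur.inv()*M).magnitude()<(cur.inv()*best).magnitude(): best=M
    return best
# p = point at distance `ahead` along tool x from the TCP (25 = fingertips)
def plan(env,p,yaw,tilt=0,ahead=.022,grip=-1,step=.9,n=None,show=True):
    o=env.observe(); M=R.from_rotvec(o["tcp_rot"]); T=orient(yaw,tilt,cur=M)
    tgt=np.array(p)-ahead*T.apply([1,0,0]); d=tgt-o["eef_pos"]; dr=(M.inv()*T).as_rotvec(degrees=True)
    t=M.inv().apply(d)/.03
    if show: print("t%.1f tcp"%o["clock"],o["eef_pos"],"target",tgt,"world d mm",(d*1e3).round(1),"rot",dr.round(2),"tool d units",t.round(3),"F",o["wrist_force"].round(1),"gap",round(o["finger_gap"]*1e3,1))
    n=n or int(max(np.ceil(np.abs(dr).max()/6.5),np.ceil(np.linalg.norm(d)/.03/step),1))
    rows=[];
    for i in range(n):
        Mi=M*R.from_rotvec(dr*i/n,degrees=True)
        rows.append("%.1f %.1f %.1f %.2f %.2f %.2f %g"%(*(dr/n),*(Mi.inv().apply(d)/.03/n),grip))
    print(n,"; ".join(rows) if np.linalg.norm(dr)>3 else f"x{n}: "+rows[0])
E
python3 - <<'E'
from rig import env
from h import *
o=env.observe(); print(R.from_rotvec(o["tcp_rot"]).as_matrix(), env.tip_reach)
c=grab(env,"wrist"); print(c["K"],c["xyz"],R.from_rotvec(c["rotation"]).as_matrix() if np.ndim(c["rotation"])==1 else c["rotation"])
plan(env,[.584,.316,.15],-6)
E
```

```text
[[-0.0004 -0.9168  0.3995]
 [-0.0014  0.3995  0.9168]
 [-1.     -0.0002 -0.0014]] 0.025
[[309.7069   0.     322.6175]
 [  0.     309.7069 201.462 ]
 [  0.       0.       1.    ]] [0.1848 0.6009 0.3835] [[ 0.4001  0.884   0.2419]
 [ 0.9165 -0.3857 -0.1067]
 [-0.001   0.2643 -0.9644]]
t0.1 tcp [0.2495 0.5727 0.2512] target [0.584 0.316 0.172] world d mm [ 334.5 -256.7  -79.2] rot [-17.54  -0.06  -0.01] tool d units [  2.643 -13.64   -3.388] F [-0.2 -0.2 -0.3] gap 91.8
16 -1.1 -0.0 -0.0 0.17 -0.85 -0.21 -1; -1.1 -0.0 -0.0 0.17 -0.85 -0.23 -1; -1.1 -0.0 -0.0 0.17 -0.84 -0.24 -1; -1.1 -0.0 -0.0 0.17 -0.84 -0.26 -1; -1.1 -0.0 -0.0 0.17 -0.83 -0.28 -1; -1.1 -0.0 -0.0 0.17 -0.83 -0.29 -1; -1.1 -0.0 -0.0 0.17 -0.82 -0.31 -1; -1.1 -0.0 -0.0 0.17 -0.82 -0.32 -1; -1.1 -0.0 -0.0 0.17 -0.81 -0.34 -1; -1.1 -0.0 -0.0 0.17 -0.80 -0.35 -1; -1.1 -0.0 -0.0 0.17 -0.80 -0.37 -1; -1.1 -0.0 -0.0 0.17 -0.79 -0.39 -1; -1.1 -0.0 -0.0 0.16 -0.78 -0.40 -1; -1.1 -0.0 -0.0 0.16 -0.77 -0.42 -1; -1.1 -0.0 -0.0 0.16 -0.77 -0.43 -1; -1.1 -0.0 -0.0 0.16 -0.76 -0.44 -1
```

Request:
send_rows(
  rows="-1.1 0 0 0 -0.85 -0.21 -1; -1.1 0 0 0 -0.85 -0.23 -1; -1.1 0 0 0 -0.84 -0.24 -1; -1.1 0 0 0 -0.84 -0.26 -1; -1.1 0 0 0.1 -0.83 -0.28 -1; -1.1 0 0 0.1 -0.83 -0.29 -1; -1.1 0 0 0.1 -0.82 -0.31 -1; -1.1 0 0 0.1 -0.82 -0.32 -1; -1.1 0 0 0.1 -0.81 -0.34 -1; -1.1 0 0 0.1 -0.8 -0.35 -1; -1.1 0 0 0.1 -0.8 -0.37 -1; -1.1 0 0 0.1 -0.79 -0.39 -1; -1.1 0 0 0.1 -0.78 -0.4 -1; -1.1 0 0 0.1 -0.77 -0.42 -1; -1.1 0 0 0.1 -0.77 -0.43 -1; -1.1 0 0 0.1 -0.76 -0.44 -1; 0 0 0 0 0 0 -1; 0 0 0 0 0 0 -1",
)

```text
clock: 1.65
eef_pos: [0.5973, 0.3059, 0.2056]
tcp_rot: [-1.151, 1.26, 1.151]
wrist_force: [0.1, 0.2, -0.0]
finger_gap: 0.0918
```

```bash
python3 - <<'E'
from rig import env
from h import *
plan(env,[.584,.316,.15],-6)
c=grab(env,"wrist"); cv2.imwrite("pics/w1.png",c["pixels"]); np.savez("pics/w1.npz",**c)
for a,ce,s,m in comps(c["pixels"],"white",300,20000): print(a,ce,s,plane(c,ce,.026))
E
```

```text
t1.6 tcp [0.5973 0.3059 0.2056] target [0.584 0.316 0.172] world d mm [-13.3  10.1 -33.6] rot [ 1.32 -0.55 -0.48] tool d units [1.121 0.461 0.31 ] F [ 0.1  0.2 -0. ] gap 91.8
2 x2: 0.7 -0.3 -0.2 0.56 0.23 0.15 -1
6335 [574.2488 157.2115] [48, 172] [[0.5776 0.6322]]
5977 [438.8921 191.864 ] [115, 118] [[0.6099 0.4294]]
1993 [331.4907 175.6377] [52, 50] [[0.584  0.3143]]
445 [197.1348 209.8202] [23, 25] [[0.609  0.1622]]
386 [ 27.1295 218.5933] [19, 29] [[ 0.6011 -0.1716]]
1430 [258.8231 240.842 ] [54, 49] [[0.6498 0.2289]]
1629 [301.2118 301.5427] [91, 27] [[0.7314 0.2674]]
```

View pics/w1.png

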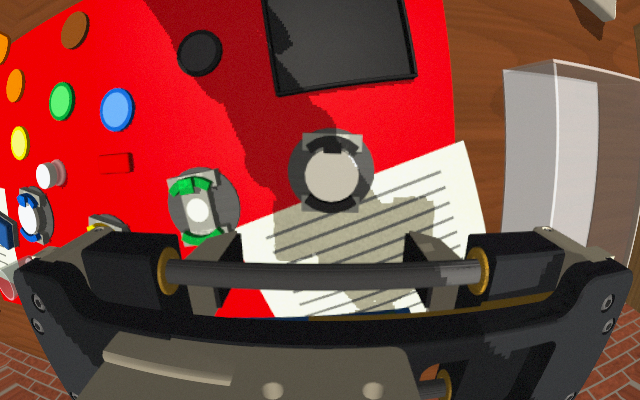

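```bash
python3 - <<'E'
from rig import env
from h import *
c=load("pics/w1.npz"); c["fish"]=True
P=plane(c,[(303,134),(361,134),(302,211),(362,211)],.018); print(P)
for a,b in ((0,1),(2,3),(0,2),(1,3)):
    v=P[b]-P[a]; print(np.degrees(np.arctan2(v[1],v[0])))
plan(env,[.584,.3147,.06],-5,ahead=.02)
E
```

```text
[[0.5394 0.2885]
 [0.544  0.3481]
 [0.6215 0.2796]
 [0.6268 0.3444]]
85.55395107349499
85.39938127322806
-6.18692539825749
-2.565146644079608
t1.7 tcp [0.5976 0.3051 0.2055] target [0.584  0.3147 0.08  ] world d mm [ -13.6    9.6 -125.5] rot [ 0.28 -0.6  -0.45] tool d units [4.184 0.445 0.327] F [ 0.5 -2.2  0.1] gap 92.2
5 x5: 0.1 -0.1 -0.1 0.84 0.09 0.07 -1
```

Request:
send_rows(
  rows="0.2 -0.2 -0.2 0.3 0.2 0.15 -1; 0.2 -0.2 -0.2 0.8 0.2 0.15 -1; 0 -0.1 0 0.8 0 0 -1; 0 0 0 0.8 0 0 -1; 0 0 0 0.8 0 0 -1; 0 0 0 0.4 0 0 -1; 0 0 0 0 0 0 -1; 0 0 0 0 0 0 -1",
)

```text
clock: 2.37
eef_pos: [0.5808, 0.3229, 0.0868]
tcp_rot: [-1.145, 1.244, 1.15]
wrist_force: [-0.0, 0.2, 0.7]
finger_gap: 0.0915
```

```bash
python3 - <<'E'
from rig import env
from h import *
plan(env,[.584,.3147,.022],-4.5,ahead=.02)
E
```

```text
t2.4 tcp [0.5808 0.3229 0.0868] target [0.584  0.3147 0.042 ] world d mm [  3.2  -8.2 -44.8] rot [-0.24  0.21 -0.01] tool d units [ 1.493 -0.129 -0.269] F [-0.   0.2  0.7] gap 91.5
2 x2: -0.1 0.1 -0.0 0.75 -0.06 -0.13 -1
```

Request:
send_rows(
  rows="0 0 0 0 -0.13 -0.27 -1; 0 0 0 0 0 0 -1; 0 0 0 0 0 0 -1",
)

```text
clock: 2.62
eef_pos: [0.5852, 0.3154, 0.0901]
tcp_rot: [-1.146, 1.24, 1.15]
wrist_force: [-0.9, 0.3, -0.8]
finger_gap: 0.0919
```

```bash
python3 - <<'E'
from rig import env
from h import *
plan(env,[.584,.3147,.022],-4.5,ahead=.02)
E
```

```text
t2.6 tcp [0.5852 0.3154 0.0901] target [0.584  0.3147 0.042 ] world d mm [ -1.2  -0.7 -48.1] rot [-0.16  0.36  0.16] tool d units [ 1.604  0.042 -0.037] F [-0.9  0.3 -0.8] gap 91.9
2 x2: -0.1 0.2 0.1 0.80 0.02 -0.02 -1
```

Request:
send_rows(
  rows="0 0.2 0.1 0.8 0.02 -0.02 -1; 0 0.1 0 0.7 0 -0.02 -1; 0 0 0 0 0 0 -1; 0 0 0 0 0 0 -1",
)

```text
clock: 2.95
eef_pos: [0.5893, 0.3151, 0.0505]
tcp_rot: [-1.147, 1.235, 1.143]
wrist_force: [0.8, -0.3, 0.1]
finger_gap: 0.0919
```

```bash
python3 - <<'E'
from rig import env
from h import *
plan(env,[.584,.3147,.022],-4.5,ahead=.02)
E
```

```text
t3.0 tcp [0.5893 0.3151 0.0505] target [0.584  0.3147 0.042 ] world d mm [-5.3 -0.4 -8.5] rot [-0.31  0.39  0.57] tool d units [ 0.28   0.178 -0.031] F [ 0.8 -0.3  0.1] gap 91.9
1 x1: -0.3 0.4 0.6 0.28 0.18 -0.03 -1
```

Request:
send_rows(
  rows="0 0.4 0.6 0.25 0.18 -0.03 -1; 0 0 0 0 0 0 -1; 0 0 0 0 0 0 -1; 0 0 0 0 0 0 -1",
)

```text
clock: 3.28
eef_pos: [0.5851, 0.3155, 0.0464]
tcp_rot: [-1.146, 1.245, 1.146]
wrist_force: [1.1, -0.8, -0.4]
finger_gap: 0.0918
```

```bash
python3 - <<'E'
from rig import env
from h import *
plan(env,[.584,.3147,.022],-4.5,ahead=.02)
E
```

```text
t3.3 tcp [0.5851 0.3155 0.0464] target [0.584  0.3147 0.042 ] world d mm [-1.1 -0.8 -4.4] rot [-0.34  0.11  0.11] tool d units [ 0.146  0.036 -0.031] F [ 1.1 -0.8 -0.4] gap 91.8
1 x1: -0.3 0.1 0.1 0.15 0.04 -0.03 -1
```

Request:
send_rows(
  rows="0 0 0 0.18 0.04 -0.02 -1; 0 0 0 0.02 0 0 0; 0 0 0 0 0 0 1; 0 0 0 0 0 0 1; 0 0 0 0 0 0 1; 0 0 0 0 0 0 1; 0 0 0 0 0 0 1; 0 0 0 0 0 0 1",
)

```text
clock: 3.95
eef_pos: [0.5845, 0.3155, 0.0413]
tcp_rot: [-1.146, 1.243, 1.146]
wrist_force: [0.4, 0.2, -1.1]
finger_gap: 0.0551
```

```bash
python3 - <<'E'
from rig import env
from h import *
plan(env,[.5865,.3145,.031],-4.5,tilt=18,ahead=.02,grip=1,n=5)
E
```

```text
t4.0 tcp [0.5845 0.3155 0.0413] target [0.5803 0.315  0.05  ] world d mm [-4.2 -0.5  8.7] rot [ -0.36   0.14 -17.78] tool d units [-0.29   0.136 -0.028] F [ 0.4  0.2 -1.1] gap 55.1
5 -0.1 0.0 -3.6 -0.06 0.03 -0.01 1; -0.1 0.0 -3.6 -0.06 0.02 -0.01 1; -0.1 0.0 -3.6 -0.06 0.02 -0.01 1; -0.1 0.0 -3.6 -0.06 0.02 -0.01 1; -0.1 0.0 -3.6 -0.06 0.01 -0.01 1
```

Request:
send_rows(
  rows="0 0 0 -0.05 0 0 1; 0 0 -3.6 -0.07 0.03 -0.01 1; 0 0 -3.6 -0.06 0.02 0 1; 0 0 -3.6 -0.06 0.02 0 1; 0 0 -3.6 -0.06 0.02 0 1; 0 0 -3.6 -0.06 0.02 0 1; 0 0 0 0 0 0 1; 0 0 0 0 0 0 1",
)

```text
clock: 4.62
eef_pos: [0.5761, 0.3168, 0.0511]
tcp_rot: [-1.29, 1.013, 0.908]
wrist_force: [3.5, -3.6, 0.6]
finger_gap: 0.0549
```

```bash
python3 - <<'E'
from rig import env
from h import *
plan(env,[.5885,.3145,.032],-4.5,tilt=18,ahead=.02,grip=1)
plan(env,[.600,.313,.034],-4.5,tilt=18,ahead=.02,grip=1)
plan(env,[.600,.313,.090],-4.5,tilt=0,ahead=.02,grip=1)
E
```

```text
t4.6 tcp [0.5761 0.3168 0.0511] target [0.5823 0.315  0.051 ] world d mm [ 6.2 -1.9 -0. ] rot [-0.3   0.21  0.46] tool d units [ 0.068 -0.201 -0.045] F [ 3.5 -3.6  0.6] gap 54.9
1 x1: -0.3 0.2 0.5 0.07 -0.20 -0.04 1
t4.6 tcp [0.5761 0.3168 0.0511] target [0.5938 0.3135 0.053 ] world d mm [17.7 -3.4  2. ] rot [-0.3   0.21  0.46] tool d units [ 0.127 -0.589 -0.063] F [ 3.5 -3.6  0.6] gap 54.9
1 x1: -0.3 0.2 0.5 0.13 -0.59 -0.06 1
t4.6 tcp [0.5761 0.3168 0.0511] target [0.6   0.313 0.11 ] world d mm [23.9 -3.8 58.9] rot [-0.27  0.25 18.46] tool d units [-1.609 -1.385 -0.052] F [ 3.5 -3.6  0.6] gap 54.9
3 -0.1 0.1 6.2 -0.54 -0.46 -0.02 1; -0.1 0.1 6.2 -0.58 -0.40 -0.02 1; -0.1 0.1 6.2 -0.62 -0.34 -0.02 1
```

Request:
send_rows(
  rows="0 0 0 0.06 -0.3 -0.05 1; 0 0 0 0.06 -0.3 -0.02 1; 0 0 0 0 0 0 1; 0 0 0 -0.5 -0.18 0 1; 0 0 0 -0.8 -0.27 0 1; 0 0 4 -0.8 -0.2 0 1; 0 0 5 -0.5 0 0 1; 0 0 5 -0.2 0 0 1; 0 0 4 0 0 0 1; 0 0 0 0 0 0 1",
)

```text
clock: 5.45
eef_pos: [0.5984, 0.307, 0.1472]
tcp_rot: [-1.127, 1.251, 1.156]
wrist_force: [-0.1, -1.6, -1.2]
finger_gap: 0.0548
```

```bash
python3 - <<'E'
from rig import env
from h import *
c=grab(env,"top"); cv2.imwrite("pics/t2.png",c["pixels"]); np.savez("pics/t2.npz",**c)
t=load("pics/top0.npz")
print(plane(t,[(144,223),(210,215),(216,296),(149,304)],.022))
w=grab(env,"wrist"); cv2.imwrite("pics/w2.png",w["pixels"]); np.savez("pics/w2.npz",**w)
plan(env,[.46,.37,.07],-4.5,ahead=.02,grip=1)
E
```

```text
[[0.481  0.4098]
 [0.4948 0.2593]
 [0.3134 0.2463]
 [0.2999 0.3964]]
t5.5 tcp [0.5968 0.3077 0.1462] target [0.46 0.37 0.09] world d mm [-136.8   62.3  -56.2] rot [-0.66  0.59 -0.49] tool d units [1.93  4.711 1.639] F [ 0.   0.2 -0.2] gap 55.2
6 x6: -0.1 0.1 -0.1 0.32 0.79 0.27 1
```

View pics/w2.png

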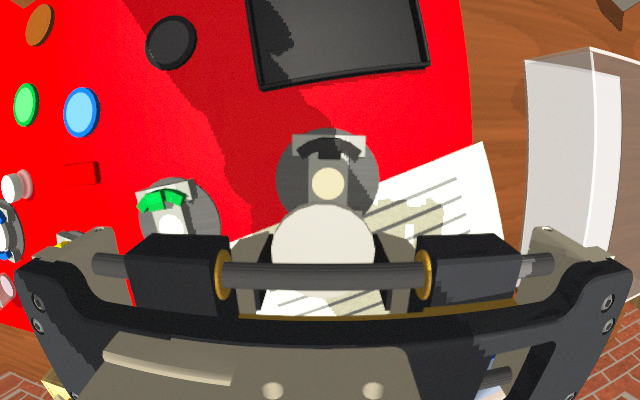

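Request:
send_rows(
  rows="0 0 0 0 0.7 0.1 1; 0 0 0 0 0.9 0.14 1; 0 0 0 0.2 0.9 0.14 1; 0 0 0 0.3 0.9 0.14 1; 0 0 0 0.6 0.9 0.14 1; -0.5 0.5 -0.4 0.7 0.9 0.1 1; 0 0 0 0.7 0.3 0 1; 0 0 0 0.3 0 0 1; 0 0 0 0 0 0 1; 0 0 0 0 0 0 1",
)

```text
clock: 6.38
eef_pos: [0.4191, 0.345, 0.0553]
tcp_rot: [-1.16, 1.235, 1.148]
wrist_force: [0.8, 0.1, 0.2]
finger_gap: 0.0548
```

```bash
python3 - <<'E'
from rig import env
from h import *
plan(env,[.437,.330,.013],-4.5,ahead=.02,grip=1)
c=load("pics/w2.npz");c["fish"]=True
for a,ce,s,m in comps(c["pixels"],"white",200,3000): print(a,ce,s,plane(c,ce,.018))
i=cv2.cvtColor(c["pixels"],cv2.COLOR_BGR2HSV); print(i[183,328])
ys,xs=np.mgrid[160:205,305:352]; s=i[160:205,305:352]
m=(s[...,2]>215)
u=np.array([xs[m].mean(),ys[m].mean()]); print(m.sum(),u,plane(c,u,.018))
P=plane(c,[(290,136),(366,137)],.018);v=P[1]-P[0];print(P,np.degrees(np.arctan2(v[1],v[0]))-90)
E
```

```text
t6.4 tcp [0.4191 0.345  0.0553] target [0.437 0.33  0.033] world d mm [ 17.9 -15.  -22.3] rot [0.32 0.03 0.61] tool d units [ 0.749 -0.624 -0.457] F [0.8 0.1 0.2] gap 54.8
2 x2: 0.2 0.0 0.3 0.37 -0.31 -0.23 1
258 [354.8527 141.624 ] [30, 22] [[0.5489 0.3403]]
284 [  7.419  188.8908] [14, 28] [[ 0.5406 -0.1125]]
292 [167.8527 189.4452] [56, 20] [[0.573  0.1644]]
732 [169.9495 220.8634] [36, 29] [[0.6037 0.1595]]
1716 [298.0956 302.3817] [95, 26] [[0.7    0.2742]]
[ 24  51 245]
794 [327.6033 183.1776] [[0.5827 0.314 ]]
[[0.539  0.2862]
 [0.5457 0.3501]] -5.954495748774619
```

Request:
send_rows(
  rows="0 0 0 0.2 -0.3 -0.22 1; 0 0 0 0.3 -0.25 -0.2 1; 0 0 0 0.2 0 0 1; 0 0 0 0 0 0 1; 0 0 0 0 0 0 -0.2; 0 0 0 0 0 0 -0.5; 0 0 0 0 0 0 -0.5; 0 0 0 0 0 0 -0.5; 0 0 0 -0.6 0 0 -0.5; 0 0 0 -0.8 0 0 -0.5; 0 0 0 -0.9 0 0 -0.8; 0 0 0 -0.9 0 0 -1; 0 0 0 0 0 0 -1",
)

```text
clock: 7.47
eef_pos: [0.4377, 0.3289, 0.1337]
tcp_rot: [-1.159, 1.233, 1.143]
wrist_force: [0.4, 0.9, -0.2]
finger_gap: 0.0848
```

```bash
python3 - <<'E'
from rig import env
from h import *
c=grab(env,"wrist"); np.savez("pics/w3.npz",**c)
for a,ce,s,m in comps(c["pixels"],"white",800,9000): print(a,ce,s,plane(c,ce,.012))
plan(env,[.60,-.172,.13],-17.5,ahead=.02)
E
```

```text
2785 [613.9662  38.8718] [48, 114] [[0.2678 0.6828]]
3155 [322.3693 201.0437] [65, 63] [[0.4381 0.3286]]
2886 [577.4854 224.0003] [123, 50] [[0.4881 0.6195]]
t7.5 tcp [0.437  0.3284 0.1319] target [ 0.6   -0.172  0.15 ] world d mm [ 163.  -500.4   18.1] rot [13.16  0.12  0.74] tool d units [ -0.525  -6.686 -16.223] F [-0.7 -0.6 -0.1] gap 88.1
20 0.7 0.0 0.0 -0.03 -0.33 -0.81 -1; 0.7 0.0 0.0 -0.03 -0.34 -0.81 -1; 0.7 0.0 0.0 -0.03 -0.35 -0.80 -1; 0.7 0.0 0.0 -0.03 -0.36 -0.80 -1; 0.7 0.0 0.0 -0.03 -0.37 -0.79 -1; 0.7 0.0 0.0 -0.03 -0.38 -0.79 -1; 0.7 0.0 0.0 -0.03 -0.39 -0.79 -1; 0.7 0.0 0.0 -0.03 -0.40 -0.78 -1; 0.7 0.0 0.0 -0.03 -0.41 -0.78 -1; 0.7 0.0 0.0 -0.03 -0.42 -0.77 -1; 0.7 0.0 0.0 -0.03 -0.42 -0.77 -1; 0.7 0.0 0.0 -0.03 -0.43 -0.76 -1; 0.7 0.0 0.0 -0.03 -0.44 -0.76 -1; 0.7 0.0 0.0 -0.03 -0.45 -0.75 -1; 0.7 0.0 0.0 -0.03 -0.46 -0.75 -1; 0.7 0.0 0.0 -0.03 -0.47 -0.74 -1; 0.7 0.0 0.0 -0.03 -0.48 -0.74 -1; 0.7 0.0 0.0 -0.03 -0.49 -0.73 -1; 0.7 0.0 0.0 -0.03 -0.49 -0.73 -1; 0.7 0.0 0.0 -0.03 -0.50 -0.72 -1
```

Request:
send_rows(
  rows="0.7 0 0 -0.05 -0.33 -0.81 -1; 0.7 0 0 -0.05 -0.34 -0.81 -1; 0.7 0 0 -0.05 -0.35 -0.8 -1; 0.7 0 0 -0.05 -0.36 -0.8 -1; 0.7 0 0 -0.05 -0.37 -0.79 -1; 0.7 0 0 -0.05 -0.38 -0.79 -1; 0.7 0 0 -0.05 -0.39 -0.79 -1; 0.7 0 0 -0.05 -0.4 -0.78 -1; 0.7 0 0 -0.05 -0.41 -0.78 -1; 0.7 0 0 -0.05 -0.42 -0.77 -1; 0.7 0 0 -0.05 -0.42 -0.77 -1; 0.7 0 0 -0.05 -0.43 -0.76 -1; 0.7 0 0 -0.05 -0.44 -0.76 -1; 0.7 0 0 -0.05 -0.45 -0.75 -1; 0.7 0 0 -0.05 -0.46 -0.75 -1; 0.7 0 0 -0.05 -0.47 -0.74 -1; 0.7 0 0 -0.05 -0.47 -0.74 -1; 0.7 0 0 0 -0.3 -0.5 -1; 0.7 0 0 0 -0.2 -0.3 -1; 0 0 0 0 0 0 -1",
)

```text
clock: 9.18
eef_pos: [0.579, -0.1415, 0.1455]
tcp_rot: [-0.98, 1.34, 0.98]
wrist_force: [-0.5, -1.1, -0.1]
finger_gap: 0.0918
```

```bash
python3 - <<'E'
from rig import env
from h import *
c=grab(env,"wrist"); np.savez("pics/w4.npz",**c); cv2.imwrite("pics/w4.png",c["pixels"])
for col in ("white","blue"):
  for a,ce,s,m in comps(c["pixels"],col,200,9000): print(col,a,ce,s,plane(c,ce,.026))
plan(env,[.60,-.172,.022],-17.5,ahead=.02)
E
```

```text
white 312 [629.5577   7.25  ] [22, 19] [[0.4519 0.3073]]
white 1488 [371.6405 141.1102] [43, 45] [[ 0.5409 -0.0875]]
white 2984 [620.7058 189.5553] [42, 114] [[0.6748 0.2157]]
white 298 [587.3188 149.0436] [15, 25] [[0.6081 0.1496]]
white 3554 [116.2304 227.2341] [173, 48] [[ 0.5395 -0.3513]]
white 1584 [300.5827 233.1654] [56, 53] [[ 0.599  -0.1682]]
white 241 [480.3527 227.5311] [25, 14] [[ 0.6474 -0.0059]]
blue 1999 [484.031   39.2536] [49, 54] [[0.479  0.0398]]
blue 955 [294.9843 202.5466] [63, 23] [[ 0.5713 -0.1638]]
t9.2 tcp [ 0.5786 -0.14    0.1453] target [ 0.6   -0.172  0.042] world d mm [  21.4  -32.  -103.3] rot [ 0.01  0.   -0.07] tool d units [ 3.441 -1.006 -0.803] F [-0.  -0.1  0.4] gap 91.8
5 x5: 0.0 0.0 -0.0 0.69 -0.20 -0.16 -1
```

View pics/w4.png

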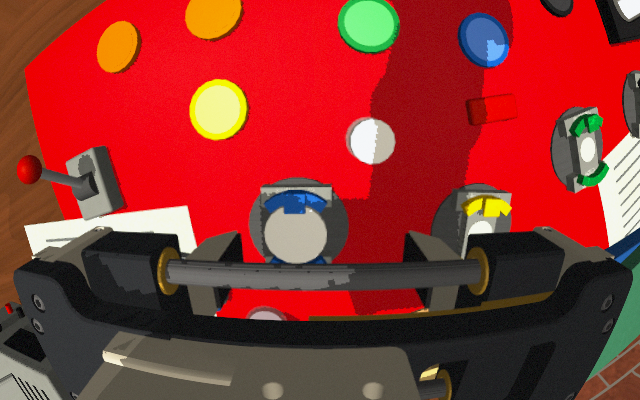

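```bash
python3 - <<'E'
from rig import env
from h import *
c=load("pics/w4.npz");c["fish"]=True
i=cv2.cvtColor(c["pixels"],cv2.COLOR_BGR2HSV)
m=((i[...,1]<60)&(i[...,2]>150)).astype(np.uint8); m[:205]=0; m[264:]=0; m[:,:262]=0; m[:,335:]=0
n,l,s,ce=cv2.connectedComponentsWithStats(m); k=1+np.argmax(s[1:,4]); print(s[k])
cn=max(cv2.findContours((l==k).astype(np.uint8),0,1)[0],key=cv2.contourArea)[:,0,:]
P=plane(c,cn[(cn[:,1]>214)&(cn[:,1]<258)],.026)
from scipy.optimize import least_squares
r=least_squares(lambda q:np.hypot(*(P-q[:2]).T)-q[2],[.6,-.17,.028],loss="soft_l1",f_scale=.0005); print(r.x)
Q=plane(c,[(261,187),(331,186),(272,205),(268,263),(325,262)],.018);v=Q[1]-Q[0];print(Q,np.degrees(np.arctan2(v[1],v[0]))-90)
E
```

```text
[ 265  208   62   55 2629]
[ 0.599  -0.1735  0.0269]
[[ 0.5509 -0.1891]
 [ 0.5686 -0.1308]
 [ 0.5691 -0.1853]
 [ 0.6214 -0.2092]
 [ 0.636  -0.1574]] -16.948321039490892
```

Request:
send_rows(
  rows="0 0 0 0.2 -0.45 -0.4 -1; 0 0 0 0.5 -0.45 -0.4 -1; 0 0 0 0.7 0 0 -1; 0 0 0 0.7 0 0 -1; 0 0 0 0.6 0 0 -1; 0 0 0 0 0 0 -1; 0 0 0 0 0 0 -1",
)

```text
clock: 9.82
eef_pos: [0.5976, -0.1572, 0.0601]
tcp_rot: [-0.986, 1.33, 0.999]
wrist_force: [0.8, -0.7, 0.5]
finger_gap: 0.0922
```

```bash
python3 - <<'E'
from rig import env
from h import *
plan(env,[.60,-.1725,.022],-17,ahead=.02)
E
```

```text
t9.8 tcp [ 0.5976 -0.1572  0.0601] target [ 0.6    -0.1725  0.042 ] world d mm [  2.4 -15.3 -18.1] rot [ 0.38  0.41 -0.28] tool d units [ 0.598 -0.227 -0.469] F [ 0.8 -0.7  0.5] gap 92.2
1 x1: 0.4 0.4 -0.3 0.60 -0.23 -0.47 -1
```

Request:
send_rows(
  rows="0.3 0.4 -0.3 0 -0.22 -0.47 -1; 0 0 0 0 0 0 -1; 0 0 0 0.3 0 0 -1; 0 0 0 0.25 0 0 -1; 0 0 0 0 0 0 -1; 0 0 0 0 0 0 -1",
)

```text
clock: 10.32
eef_pos: [0.6021, -0.1704, 0.046]
tcp_rot: [-0.994, 1.329, 0.989]
wrist_force: [0.1, 0.6, -0.3]
finger_gap: 0.0916
```

```bash
python3 - <<'E'
from rig import env
from h import *
plan(env,[.60,-.1725,.022],-17,ahead=.02)
E
```

```text
t10.3 tcp [ 0.6021 -0.1704  0.046 ] target [ 0.6    -0.1725  0.042 ] world d mm [-2.1 -2.1 -4. ] rot [0.3  0.1  0.29] tool d units [ 0.132  0.048 -0.087] F [ 0.1  0.6 -0.3] gap 91.6
1 x1: 0.3 0.1 0.3 0.13 0.05 -0.09 -1
```

Request:
send_rows(
  rows="0.3 0.1 0.3 0.16 0.05 -0.08 -1; 0 0 0 0.02 0 0 0; 0 0 0 0 0 0 1; 0 0 0 0 0 0 1; 0 0 0 0 0 0 1; 0 0 0 0 0 0 1; 0 0 0 0 0 0 1; 0 0 0 0 0 0 1; 0 0 0 -0.05 0 0 1; 0 0 -3.6 -0.07 0.03 0 1; 0 0 -3.6 -0.06 0.02 0 1; 0 0 -3.6 -0.06 0.01 0 1; 0 0 -3.6 -0.06 0 0 1; 0 0 -3.6 -0.06 0 0 1; 0 0 0 0 0 0 1; 0 0 0 0 0 0 1",
)

```text
clock: 11.65
eef_pos: [0.5958, -0.1712, 0.052]
tcp_rot: [-1.161, 1.13, 0.741]
wrist_force: [0.7, -0.2, -0.5]
finger_gap: 0.0548
```

```bash
python3 - <<'E'
from rig import env
from h import *
plan(env,[.602,-.1725,.032],-17,tilt=18,ahead=.02,grip=1)
plan(env,[.6155,-.177,.034],-17,tilt=18,ahead=.02,grip=1)
E
```

```text
t11.7 tcp [ 0.5958 -0.1712  0.052 ] target [ 0.5961 -0.1707  0.051 ] world d mm [ 0.2  0.5 -1. ] rot [-0.02 -0.01  0.55] tool d units [0.032 0.008 0.02 ] F [ 0.7 -0.2 -0.5] gap 54.8
1 x1: -0.0 -0.0 0.6 0.03 0.01 0.02 1
t11.7 tcp [ 0.5958 -0.1712  0.052 ] target [ 0.6096 -0.1752  0.053 ] world d mm [13.7 -4.   1. ] rot [-0.02 -0.01  0.55] tool d units [ 0.119 -0.463  0.008] F [ 0.7 -0.2 -0.5] gap 54.8
1 x1: -0.0 -0.0 0.6 0.12 -0.46 0.01 1
```

Request:
send_rows(
  rows="0 0 0 0.06 -0.3 0 1; 0 0 0 0.06 -0.25 0 1; 0 0 0 0 0 0 1; 0 0 0 -0.5 -0.18 0 1; 0 0 0 -0.8 -0.27 0 1; 0 0 4 -0.8 -0.2 0 1; 0 0 5 -0.5 0 0 1; 0 0 5 -0.2 0 0 1; 0 0 4 0 0 0 1; 0 0 0 0 0 0 1",
)

```text
clock: 12.48
eef_pos: [0.6133, -0.1768, 0.1469]
tcp_rot: [-0.983, 1.342, 0.994]
wrist_force: [0.6, -0.0, -0.5]
finger_gap: 0.055
```

```bash
python3 - <<'E'
from rig import env
from h import *
c=grab(env,"wrist"); np.savez("pics/w5.npz",**c)
i=cv2.cvtColor(c["pixels"],cv2.COLOR_BGR2HSV)
m=((i[...,1]<70)&(i[...,2]>175)).astype(np.uint8); m[270:]=0
n,l,s,ce=cv2.connectedComponentsWithStats(m)
for k in range(1,n):
    if s[k,4]>200: print(s[k],ce[k],plane(c,ce[k],.018),plane(c,ce[k],.09))
plan(env,[.367,.325,.09],-4.5,ahead=.02,grip=1,step=.8)
E
```

```text
[ 381   71   43   41 1345] [402.2171  90.9242] [[ 0.54   -0.0838]] [[ 0.5419 -0.1037]]
[594 106  14  25 266] [600.7782 117.6241] [[0.6115 0.1583]] [[0.5938 0.0719]]
[ 611  108   29  113 2072] [627.8644 165.5763] [[0.6826 0.2128]] [[0.6453 0.1114]]
[  27  162  188   88 7992] [117.8875 200.4905] [[ 0.5504 -0.3783]] [[ 0.5495 -0.3173]]
[306 170  35  32 719] [322.5174 183.7914] [[ 0.598  -0.1725]] [[ 0.584  -0.1681]]
[493 180  23  29 522] [503.9828 193.9598] [[ 0.6581 -0.0042]] [[ 0.6276 -0.046 ]]
[ 272  207  102   55 4534] [323.174  237.3507] [[ 0.6455 -0.1864]] [[ 0.6184 -0.1782]]
t12.5 tcp [ 0.6132 -0.1769  0.1467] target [0.367 0.325 0.11 ] world d mm [-246.2  501.9  -36.7] rot [-12.52  -0.05  -0.34] tool d units [ 1.276 12.737 13.596] F [ 0.6 -1.  -0.4] gap 54.8
24 -0.5 -0.0 -0.0 0.05 0.53 0.57 1; -0.5 -0.0 -0.0 0.05 0.53 0.57 1; -0.5 -0.0 -0.0 0.05 0.52 0.58 1; -0.5 -0.0 -0.0 0.05 0.52 0.58 1; -0.5 -0.0 -0.0 0.05 0.51 0.59 1; -0.5 -0.0 -0.0 0.05 0.50 0.59 1; -0.5 -0.0 -0.0 0.05 0.50 0.59 1; -0.5 -0.0 -0.0 0.05 0.49 0.60 1; -0.5 -0.0 -0.0 0.05 0.49 0.60 1; -0.5 -0.0 -0.0 0.05 0.48 0.61 1; -0.5 -0.0 -0.0 0.05 0.48 0.61 1; -0.5 -0.0 -0.0 0.05 0.47 0.62 1; -0.5 -0.0 -0.0 0.05 0.47 0.62 1; -0.5 -0.0 -0.0 0.05 0.46 0.63 1; -0.5 -0.0 -0.0 0.05 0.45 0.63 1; -0.5 -0.0 -0.0 0.05 0.45 0.63 1; -0.5 -0.0 -0.0 0.05 0.44 0.64 1; -0.5 -0.0 -0.0 0.05 0.44 0.64 1; -0.5 -0.0 -0.0 0.05 0.43 0.65 1; -0.5 -0.0 -0.0 0.05 0.43 0.65 1; -0.5 -0.0 -0.0 0.05 0.42 0.65 1; -0.5 -0.0 -0.0 0.05 0.41 0.66 1; -0.5 -0.0 -0.0 0.05 0.41 0.66 1; -0.5 -0.0 -0.0 0.05 0.40 0.66 1
```

Request:
send_rows(
  rows="-0.6 0 0 0 0.5 0.55 1; -0.6 0 0 0 0.66 0.71 1; -0.6 0 0 0 0.66 0.72 1; -0.6 0 0 0 0.65 0.72 1; -0.6 0 0 0 0.64 0.73 1; -0.6 0 0 0.05 0.63 0.74 1; -0.6 0 0 0.05 0.63 0.74 1; -0.6 0 0 0.05 0.62 0.75 1; -0.6 0 0 0.05 0.61 0.76 1; -0.6 0 0 0.05 0.6 0.76 1; -0.6 0 0 0.05 0.6 0.77 1; -0.6 0 0 0.05 0.59 0.77 1; -0.6 0 0 0.05 0.58 0.78 1; -0.6 0 0 0.05 0.57 0.78 1; -0.6 0 0 0.1 0.56 0.79 1; -0.6 0 0 0.1 0.55 0.79 1; -0.6 0 0 0.1 0.54 0.79 1; -0.6 0 0 0.1 0.53 0.8 1; -0.6 0 0 0.1 0.4 0.6 1; -0.6 0 0 0.1 0.2 0.3 1",
)

```text
clock: 14.2
eef_pos: [0.3492, 0.3267, 0.1019]
tcp_rot: [-1.154, 1.225, 1.131]
wrist_force: [0.2, 0.5, -0.5]
finger_gap: 0.0551
```

```bash
python3 - <<'E'
from rig import env
from h import *
plan(env,[.367,.325,.013],-4.5,ahead=.02,grip=1,step=.8)
E
```

```text
t14.2 tcp [0.3492 0.3267 0.1019] target [0.367 0.325 0.033] world d mm [ 17.8  -1.7 -68.9] rot [-0.37  0.39  1.45] tool d units [ 2.31  -0.536 -0.024] F [ 0.2  0.5 -0.5] gap 55.1
3 x3: -0.1 0.1 0.5 0.77 -0.18 -0.01 1
```

Request:
send_rows(
  rows="0 0.2 0.5 0.3 -0.25 0 1; 0 0 0.5 0.6 -0.25 0 1; 0 0 0.4 0.6 -0.03 0 1; 0 0 0 0.5 0 0 1; 0 0 0 0 0 0 1; 0 0 0 0 0 0 1",
)

```text
clock: 14.7
eef_pos: [0.3642, 0.3266, 0.0389]
tcp_rot: [-1.149, 1.235, 1.153]
wrist_force: [-0.7, -0.1, 0.4]
finger_gap: 0.055
```

```bash
python3 - <<'E'
from rig import env
from h import *
plan(env,[.367,.325,.013],-4.5,ahead=.02,grip=1,step=.8)
E
```

```text
t14.7 tcp [0.3642 0.3266 0.0389] target [0.367 0.325 0.033] world d mm [ 2.8 -1.6 -5.9] rot [0.12 0.5  0.24] tool d units [ 0.196 -0.096 -0.047] F [-0.7 -0.1  0.4] gap 55.0
1 x1: 0.1 0.5 0.2 0.20 -0.10 -0.05 1
```

Request:
send_rows(
  rows="0 0 0 0.18 0 0 1; 0 0 0 0 0 0 1; 0 0 0 0 0 0 -0.2; 0 0 0 0 0 0 -0.5; 0 0 0 0 0 0 -0.5; 0 0 0 0 0 0 -0.5; 0 0 0 -0.6 0 0 -0.5; 0 0 0 -0.8 0 0 -0.5; 0 0 0 -0.7 -0.4 0 -0.8; 0 0 0 -0.3 -0.6 -0.6 -1; 0 0 0 0 -0.5 -0.7 -1; 0 0 0 0 -0.2 -0.8 -1; 0 0 0 0 0 -0.8 -1; 0 0 0 0 0 -0.6 -1; 0 0 0 0 0 0 -1",
)

```text
clock: 15.95
eef_pos: [0.4107, 0.2162, 0.1136]
tcp_rot: [-1.151, 1.219, 1.155]
wrist_force: [0.5, -0.8, -0.3]
finger_gap: 0.0915
```

```bash
python3 - <<'E'
from rig import env
from h import *
c=grab(env,"top"); np.savez("pics/t3.npz",**c); cv2.imwrite("pics/t3.png",c["pixels"])
w=grab(env,"wrist"); np.savez("pics/w6.npz",**w); cv2.imwrite("pics/w6.png",w["pixels"])
for col in ("blue","green","yellow"):
    for a,ce,s,m in comps(c["pixels"],col,250,700): print(col,a,ce.round(1),s,plane(c,ce,.008))
for a,ce,s,m in comps(c["pixels"],"white",300,600): print("white",a,ce.round(1),s,plane(c,ce,.012))
plan(env,[.431,.178,.06],-5,ahead=.0225)
E
```

```text
blue 504 [238.2  91. ] [65, 16] [[0.7877 0.1956]]
blue 439 [300.7 220.9] [24, 23] [[0.4758 0.0545]]
green 439 [348.1 235.4] [23, 24] [[ 0.4397 -0.0534]]
yellow 460 [341.3  56. ] [99, 7] [[ 0.8656 -0.0513]]
yellow 317 [340.3  67.4] [86, 7] [[ 0.8376 -0.048 ]]
yellow 450 [413.8 219.4] [24, 24] [[ 0.4719 -0.2051]]
t16.1 tcp [0.411  0.2196 0.1138] target [0.431  0.178  0.0825] world d mm [ 20.  -41.6 -31.3] rot [1.07 1.12 0.8 ] tool d units [ 1.029 -0.746 -1.357] F [-0.1  0.8 -0.5] gap 92.0
3 x3: 0.4 0.4 0.3 0.34 -0.25 -0.45 -1
```

View pics/w6.png

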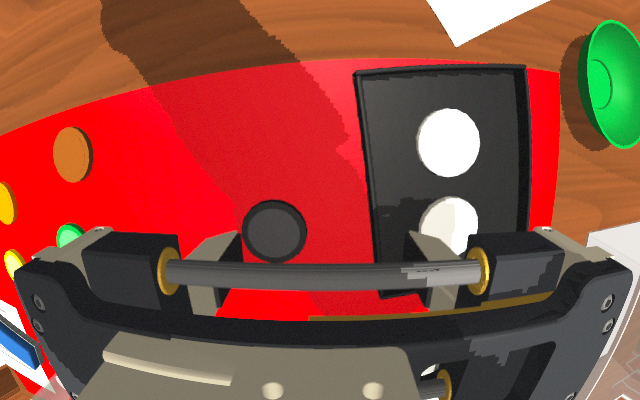

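```bash
cat >> h.py <<'E'
from scipy.optimize import least_squares
def circ(c,mask,z,r0,guess):
    cn=max(cv2.findContours(mask.astype(np.uint8),0,1)[0],key=cv2.contourArea)[:,0,:]
    P=plane(c,cn,z); return least_squares(lambda q:np.hypot(*(P-q[:2]).T)-q[2],[*guess,r0],loss="soft_l1",f_scale=.0005).x
E
python3 - <<'E'
from rig import env
from h import *
w=load("pics/w6.npz"); w["fish"]=True
i=cv2.cvtColor(w["pixels"],cv2.COLOR_BGR2HSV); m=(i[...,1]<110)&(i[...,2]<110)
m[:190]=0;m[262:]=0;m[:,:241]=0;m[:,312:]=0; print(m.sum())
q=circ(w,m,.006,.028,(.43,.178)); print(q)
plan(env,[q[0],q[1],.04],-5,ahead=.0225)
E
```

```text
3144
[0.4312 0.1771 0.0272]
t16.1 tcp [0.411  0.2196 0.1138] target [0.4312 0.1771 0.0625] world d mm [ 20.3 -42.5 -51.3] rot [1.07 1.12 0.8 ] tool d units [ 1.695 -0.747 -1.401] F [-0.1  0.8 -0.5] gap 92.0
3 x3: 0.4 0.4 0.3 0.57 -0.25 -0.47 -1
```

Request:
send_rows(
  rows="0.4 0.4 0.3 0 -0.25 -0.5 -1; 0.3 0.4 0.3 0.2 -0.25 -0.5 -0.8; 0.3 0.3 0.2 0.5 -0.2 -0.4 -0.6; 0 0 0 0.6 0 0 -0.6; 0 0 0 0.3 0 0 -0.6; 0 0 0 0 0 0 -0.6; 0 0 0 0 0 0 -0.6",
)

```text
clock: 16.63
eef_pos: [0.4316, 0.1853, 0.0656]
tcp_rot: [-1.151, 1.236, 1.153]
wrist_force: [0.3, -0.6, 0.7]
finger_gap: 0.0735
```

```bash
python3 - <<'E'
from rig import env
from h import *
plan(env,[.4312,.1771,.004],-5,ahead=.0225)
E
```

```text
t16.6 tcp [0.4316 0.1853 0.0656] target [0.4312 0.1771 0.0265] world d mm [ -0.4  -8.2 -39.1] rot [0.67 0.4  0.24] tool d units [ 1.301 -0.002 -0.281] F [ 0.3 -0.6  0.7] gap 73.5
2 x2: 0.3 0.2 0.1 0.65 -0.00 -0.14 -1
```

Request:
send_rows(
  rows="0.5 0.3 0.2 0.1 -0.03 -0.28 -0.6; 0 0 0 0.5 0 0 -0.6; 0 0 0 0.5 0 0 -0.6; 0 0 0 0 0 0 -0.6; 0 0 0 0 0 0 -0.6",
)

```text
clock: 17.05
eef_pos: [0.4332, 0.1789, 0.0344]
tcp_rot: [-1.148, 1.241, 1.148]
wrist_force: [-0.0, -0.2, 0.5]
finger_gap: 0.0733
```

```bash
python3 - <<'E'
from rig import env
from h import *
plan(env,[.4312,.1771,.004],-5,ahead=.0225)
E
```

```text
t17.1 tcp [0.4332 0.1789 0.0344] target [0.4312 0.1771 0.0265] world d mm [-2.  -1.8 -7.9] rot [0.32 0.22 0.21] tool d units [ 0.264  0.064 -0.067] F [-0.  -0.2  0.5] gap 73.3
1 x1: 0.3 0.2 0.2 0.26 0.06 -0.07 -1
```

Request:
send_rows(
  rows="0.3 0.2 0.2 0.26 0.06 -0.06 -0.6; 0 0 0 0.04 0 0 -0.6; 0 0 0 0 0 0 1; 0 0 0 0 0 0 1; 0 0 0 0 0 0 1; 0 0 0 0 0 0 1; 0 0 0 0 0 0 1; 0 0 0 -0.3 0 0 1; 0 0 0 -0.8 0 0 1; 0 0 0 -0.9 0 0 1; 0 0 0 -0.9 0 0 1; 0 0 0 -0.4 0 0 1; 0 0 0 0 0 0 1",
)

```text
clock: 18.13
eef_pos: [0.4309, 0.1769, 0.1329]
tcp_rot: [-1.144, 1.249, 1.144]
wrist_force: [-0.1, -0.4, -1.8]
finger_gap: 0.0546
```

```bash
python3 - <<'E'
from rig import env
from h import *
plan(env,[.597,.313,.09],-5,ahead=.0225,tilt=18,grip=1,n=10)
E
```

```text
t18.1 tcp [0.4309 0.1769 0.1329] target [0.5901 0.3136 0.1114] world d mm [159.2 136.7 -21.5] rot [ -0.02   0.02 -17.99] tool d units [ 0.72  -4.886  5.003] F [-0.1 -0.4 -1.8] gap 54.6
10 -0.0 0.0 -1.8 0.07 -0.49 0.50 1; -0.0 0.0 -1.8 0.09 -0.49 0.50 1; -0.0 0.0 -1.8 0.10 -0.48 0.50 1; -0.0 0.0 -1.8 0.12 -0.48 0.50 1; -0.0 0.0 -1.8 0.13 -0.48 0.50 1; -0.0 0.0 -1.8 0.15 -0.47 0.50 1; -0.0 0.0 -1.8 0.16 -0.47 0.50 1; -0.0 0.0 -1.8 0.18 -0.46 0.50 1; -0.0 0.0 -1.8 0.19 -0.46 0.50 1; -0.0 0.0 -1.8 0.21 -0.45 0.50 1
```

Request:
send_rows(
  rows="0 0 -1.8 0 -0.4 0.4 1; 0 0 -1.8 0.05 -0.49 0.5 1; 0 0 -1.8 0.1 -0.48 0.5 1; 0 0 -1.8 0.12 -0.48 0.5 1; 0 0 -1.8 0.13 -0.48 0.5 1; 0 0 -1.8 0.15 -0.47 0.5 1; 0 0 -1.8 0.16 -0.47 0.5 1; 0 0 -1.8 0.18 -0.46 0.5 1; 0 0 -1.8 0.19 -0.46 0.5 1; 0 0 -1.8 0.2 -0.45 0.5 1; 0 0 0 0 0 0 1; 0 0 0 0 0 0 1",
)

```text
clock: 19.13
eef_pos: [0.5908, 0.3142, 0.1107]
tcp_rot: [-1.294, 1.019, 0.899]
wrist_force: [0.4, -0.6, -0.8]
finger_gap: 0.0549
```

```bash
python3 - <<'E'
from rig import env
from h import *
plan(env,[.597,.313,.045],-5,ahead=.0225,tilt=18,grip=1)
w=grab(env,"wrist"); np.savez("pics/w7.npz",**w); cv2.imwrite("pics/w7.png",w["pixels"])
E
```

```text
t19.1 tcp [0.5908 0.3142 0.1107] target [0.5901 0.3136 0.0664] world d mm [ -0.7  -0.6 -44.3] rot [-0.   -0.13  0.62] tool d units [ 1.393  0.492 -0.018] F [ 0.4 -0.6 -0.8] gap 54.9
2 x2: -0.0 -0.1 0.3 0.70 0.25 -0.01 1
```

View pics/w7.png

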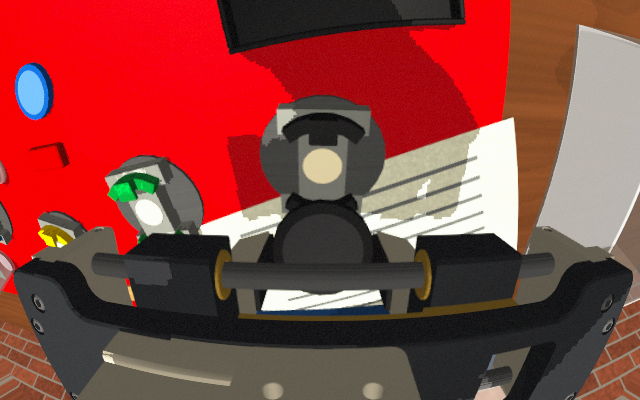

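Request:
send_rows(
  rows="0 0 0.3 0.5 0.17 0 1; 0 0 0.3 0.7 0.24 -0.02 1; 0 0 0 0.4 0.14 0 1; 0 0 0 0.1 0.03 0 1; 0 0 0 0 0 0 1; 0 0 0 0 0 0 1",
)

```text
clock: 19.68
eef_pos: [0.588, 0.3092, 0.0556]
tcp_rot: [-1.286, 1.032, 0.908]
wrist_force: [-0.1, -0.1, 0.4]
finger_gap: 0.0548
```

```bash
python3 - <<'E'
from rig import env
from h import *
plan(env,[.597,.3133,.032],-5,ahead=.0225,tilt=18,grip=1)
plan(env,[.5835,.3145,.032],-5,ahead=.0225,tilt=18,grip=1)
w=load("pics/w7.npz");w["fish"]=True;print(plane(w,[(322.5,166)],.018))
E
```

```text
t19.7 tcp [0.588  0.3092 0.0556] target [0.5901 0.3139 0.0534] world d mm [ 2.1  4.7 -2.2] rot [-0.19 -0.21 -0.25] tool d units [ 0.088 -0.031  0.161] F [-0.1 -0.1  0.4] gap 54.8
1 x1: -0.2 -0.2 -0.2 0.09 -0.03 0.16 1
t19.7 tcp [0.588  0.3092 0.0556] target [0.5766 0.3151 0.0534] world d mm [-11.4   5.9  -2.2] rot [-0.19 -0.21 -0.25] tool d units [-0.05  0.4   0.16] F [-0.1 -0.1  0.4] gap 54.8
1 x1: -0.2 -0.2 -0.2 -0.05 0.40 0.16 1
[[0.5828 0.3144]]
```

Request:
send_rows(
  rows="0 -0.2 0 0.08 0 0.18 1; 0 0 0 0 0 0 1; 0 0 0 0 0 0 1; 0 0 -0.3 0 0.2 0 1; 0 0 0 -0.03 0.2 0 1; 0 0 0 0 0 0 1; 0 0 0 0 0 0 1",
)

```text
clock: 20.27
eef_pos: [0.5777, 0.3169, 0.0539]
tcp_rot: [-1.284, 1.02, 0.904]
wrist_force: [-0.5, 0.1, -0.2]
finger_gap: 0.055
```

```bash
python3 - <<'E'
from rig import env
from h import *
plan(env,[.5835,.3143,.0315],-5,ahead=.0225,tilt=18,grip=1)
plan(env,[.583,.3144,.0225],-5,ahead=.0225,tilt=0,grip=1,n=5)
E
```

```text
t20.3 tcp [0.5777 0.3169 0.0539] target [0.5766 0.3149 0.0529] world d mm [-1.2 -2.  -1. ] rot [-0.31  0.21  0.27] tool d units [ 0.022  0.041 -0.07 ] F [-0.5  0.1 -0.2] gap 55.0
1 x1: -0.3 0.2 0.3 0.02 0.04 -0.07 1
t20.3 tcp [0.5777 0.3169 0.0539] target [0.583  0.3144 0.045 ] world d mm [ 5.3 -2.5 -8.9] rot [-0.27  0.26 18.27] tool d units [ 0.34  -0.08  -0.069] F [-0.5  0.1 -0.2] gap 55.0
5 -0.1 0.1 3.7 0.07 -0.02 -0.01 1; -0.1 0.1 3.7 0.07 -0.02 -0.01 1; -0.1 0.1 3.7 0.07 -0.02 -0.01 1; -0.1 0.1 3.7 0.06 -0.03 -0.01 1; -0.1 0.1 3.7 0.06 -0.03 -0.01 1
```

Request:
send_rows(
  rows="-0.2 0.2 0.2 0.01 0.02 -0.07 1; 0 0 0 0 0 0 1; 0 0 3.6 0.05 -0.03 0 1; 0 0 3.6 0.06 -0.03 0 1; 0 0 3.6 0.06 -0.03 0 1; 0 0 3.6 0.06 -0.03 0 1; 0 0 3.6 0.06 -0.03 0 1; 0 0 0 0 0 0 1; 0 0 0 0 0 0 1",
)

```text
clock: 21.02
eef_pos: [0.5854, 0.3131, 0.0471]
tcp_rot: [-1.14, 1.254, 1.151]
wrist_force: [-5.2, 5.0, 1.0]
finger_gap: 0.0546
```

```bash
python3 - <<'E'
from rig import env
from h import *
plan(env,[.583,.3144,.022],-5,ahead=.0225,tilt=0,grip=1)
E
```

```text
t21.0 tcp [0.5854 0.3131 0.0471] target [0.583  0.3144 0.0445] world d mm [-2.4  1.3 -2.6] rot [ 0.01  0.08 -0.46] tool d units [0.087 0.083 0.036] F [-5.2  5.   1. ] gap 54.6
1 x1: 0.0 0.1 -0.5 0.09 0.08 0.04 1
```

Request:
send_rows(
  rows="0 0 0 0 0.09 0.05 1; 0 0 -0.5 0.08 0.02 0 1; 0 0 0 0.03 0 0 1; 0 0 0 0 0 0 1; 0 0 0 0 0 0 1",
)

```text
clock: 21.43
eef_pos: [0.5813, 0.3155, 0.0461]
tcp_rot: [-1.153, 1.239, 1.138]
wrist_force: [3.7, -1.4, -1.7]
finger_gap: 0.0545
```

```bash
python3 - <<'E'
from rig import env
from h import *
plan(env,[.583,.3144,.022],-5,ahead=.0225,tilt=0,grip=1)
E
```

```text
t21.4 tcp [0.5813 0.3155 0.0461] target [0.583  0.3144 0.0445] world d mm [ 1.7 -1.1 -1.6] rot [0.17 0.03 0.72] tool d units [ 0.054 -0.06  -0.032] F [ 3.7 -1.4 -1.7] gap 54.5
1 x1: 0.2 0.0 0.7 0.05 -0.06 -0.03 1
```

Request:
send_rows(
  rows="0 0 0.6 0.05 -0.05 -0.03 1; 0 0 0 0.04 0 0 1; 0 0 0 0 0 0 1; 0 0 0 0 0 0 -0.3; 0 0 0 0 0 0 -0.6; 0 0 0 0 0 0 -0.7; 0 0 0 0 0 0 -0.7; 0 0 0 -0.5 0 0 -0.7; 0 0 0 -0.9 0 0 -1; 0 0 0 -0.9 0.3 0 -1; 0 0 0 -0.3 0.5 0 -1; 0 0 0 0 0 0 -1; 0 0 0 0 0 0 -1",
)

```text
clock: 22.52
eef_pos: [0.5534, 0.3186, 0.1228]
tcp_rot: [-1.152, 1.249, 1.152]
wrist_force: [0.4, -1.0, -0.8]
finger_gap: 0.0916
```

```bash
python3 - <<'E'
from rig import env
from h import *
w=grab(env,"wrist"); np.savez("pics/w8.npz",**w); cv2.imwrite("pics/w8.png",w["pixels"][80:300,180:520].repeat(2,0).repeat(2,1))
o=env.observe(); print(o["eef_pos"],o["clock"])
# next: blue filter, yaw -17
plan(env,[.4758,.0545,.06],-17,ahead=.0225)
E
```

```text
[0.5531 0.3188 0.1225] 22.5667
t22.6 tcp [0.5531 0.3188 0.1225] target [0.4758 0.0545 0.0825] world d mm [ -77.3 -264.3  -40. ] rot [12.51 -0.15 -0.16] tool d units [ 1.358  1.877 -8.981] F [0.3 0.8 0. ] gap 91.7
11 1.1 -0.0 -0.0 0.12 0.17 -0.82 -1; 1.1 -0.0 -0.0 0.12 0.15 -0.82 -1; 1.1 -0.0 -0.0 0.12 0.14 -0.82 -1; 1.1 -0.0 -0.0 0.12 0.12 -0.83 -1; 1.1 -0.0 -0.0 0.12 0.11 -0.83 -1; 1.1 -0.0 -0.0 0.12 0.09 -0.83 -1; 1.1 -0.0 -0.0 0.12 0.07 -0.83 -1; 1.1 -0.0 -0.0 0.12 0.06 -0.83 -1; 1.1 -0.0 -0.0 0.12 0.04 -0.83 -1; 1.1 -0.0 -0.0 0.12 0.02 -0.83 -1; 1.1 -0.0 -0.0 0.12 0.01 -0.83 -1
```

View pics/w8.png

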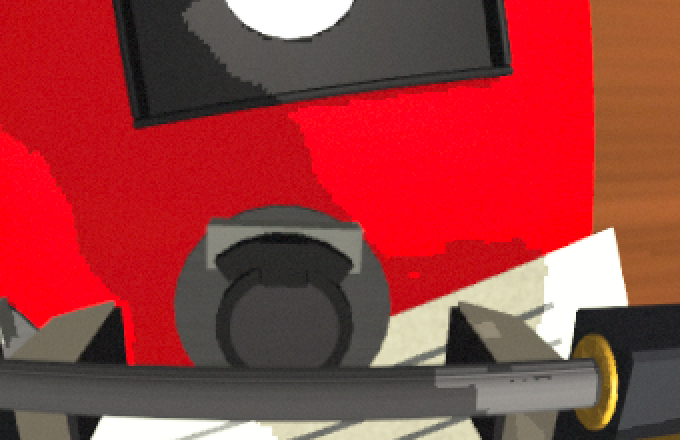

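Request:
send_rows(
  rows="1.1 0 0 0 0.15 -0.6 -1; 1.1 0 0 0.05 0.15 -0.82 -1; 1.1 0 0 0.1 0.14 -0.82 -1; 1.1 0 0 0.12 0.12 -0.83 -1; 1.1 0 0 0.12 0.11 -0.83 -1; 1.1 0 0 0.12 0.09 -0.83 -1; 1.1 0 0 0.12 0.07 -0.83 -1; 1.1 0 0 0.12 0.06 -0.83 -1; 1.1 0 0 0.12 0.04 -0.83 -1; 1.1 0 0 0.12 0.02 -0.8 -0.8; 1.1 0 0 0.12 0 -0.5 -0.6; 0 0 0 0 0 0 -0.6; 0 0 0 0 0 0 -0.6",
)

```text
clock: 23.65
eef_pos: [0.4766, 0.0576, 0.0756]
tcp_rot: [-0.983, 1.356, 0.99]
wrist_force: [0.2, 0.2, 0.3]
finger_gap: 0.0741
```

```bash
cat >> h.py <<'E'
def seefilt(env,col,z=.008):
    w=grab(env,"wrist"); out=[]
    for a,ce,s,m in comps(w["pixels"],col,700,9000):
        q=circ(w,m,z,.028,plane(w,ce,z)[0]); print("wrist",col,a,ce.round(0),s,q); out.append(q)
    return w,out
E
python3 - <<'E'
from rig import env
from h import *
seefilt(env,"blue")
plan(env,[.4758,.0545,.035],-17,ahead=.0225)
E
```

```text
wrist blue 4710 [318. 223.] [80, 77] [0.4752 0.0536 0.0271]
t23.7 tcp [0.4765 0.0577 0.0756] target [0.4758 0.0545 0.0575] world d mm [ -0.7  -3.2 -18.1] rot [-0.28 -0.71 -0.8 ] tool d units [ 0.603 -0.017 -0.102] F [ 0.  -0.5 -0.7] gap 73.9
1 x1: -0.3 -0.7 -0.8 0.60 -0.02 -0.10 -1
```

Request:
send_rows(
  rows="0 -0.7 -0.7 0.2 0 -0.11 -0.6; 0 0 0 0.5 0 0 -0.6; 0 0 0 0.5 0 0 -0.6; 0 0 0 0.1 0 0 -0.6; 0 0 0 0 0 0 -0.6; 0 0 0 0 0 0 -0.6",
)

```text
clock: 24.2
eef_pos: [0.4794, 0.0609, 0.0352]
tcp_rot: [-0.989, 1.33, 0.992]
wrist_force: [0.1, 0.6, -0.2]
finger_gap: 0.0732
```

```bash
python3 - <<'E'
from rig import env
from h import *
plan(env,[.4755,.054,.004],-17,ahead=.0225)
E
```

```text
t24.2 tcp [0.4794 0.0609 0.0352] target [0.4755 0.054  0.0265] world d mm [-3.9 -6.9 -8.7] rot [0.24 0.22 0.04] tool d units [ 0.287  0.057 -0.259] F [ 0.1  0.6 -0.2] gap 73.2
1 x1: 0.2 0.2 0.0 0.29 0.06 -0.26 -1
```

Request:
send_rows(
  rows="0.2 0.2 0 0 0.06 -0.26 -0.6; 0 0 0 0.27 0 0 -0.6; 0 0 0 0.05 0 0 -0.6; 0 0 0 0 0 0 -0.6; 0 0 0 0 0 0 1; 0 0 0 0 0 0 1; 0 0 0 0 0 0 1; 0 0 0 0 0 0 1; 0 0 0 0 0 0 1; 0 0 0 0 0 0 1",
)

```text
clock: 25.03
eef_pos: [0.4769, 0.0546, 0.027]
tcp_rot: [-0.99, 1.33, 0.987]
wrist_force: [-0.3, -0.4, -0.3]
finger_gap: 0.0549
```

```bash
python3 - <<'E'
from rig import env
from h import *
plan(env,[.4755,.054,.004],-17,ahead=.0225)
o=env.observe(); print("stand approach from lifted:")
# seat blue .5985,-.1725 yaw -17 ; offset +14 along
y=np.radians(-17); s=np.array([.5985,-.1725]); a=s+.014*np.array([np.cos(y),np.sin(y)]); print(a)
plan(env,[*a,.09],-17,ahead=.0225,tilt=18,grip=1,n=14)
E
```

```text
t25.0 tcp [0.4769 0.0546 0.027 ] target [0.4755 0.054  0.0265] world d mm [-1.4 -0.6 -0.5] rot [0.11 0.13 0.23] tool d units [ 0.017  0.039 -0.032] F [-0.3 -0.4 -0.3] gap 54.9
1 x1: 0.1 0.1 0.2 0.02 0.04 -0.03 -1
stand approach from lifted:
[ 0.6119 -0.1766]
t25.0 tcp [0.4769 0.0546 0.027 ] target [ 0.6052 -0.1746  0.1114] world d mm [ 128.3 -229.1   84.4] rot [  0.09   0.14 -17.77] tool d units [-2.801 -6.324 -6.06 ] F [-0.3 -0.4 -0.3] gap 54.9
14 0.0 0.0 -1.3 -0.20 -0.45 -0.43 1; 0.0 0.0 -1.3 -0.19 -0.46 -0.43 1; 0.0 0.0 -1.3 -0.18 -0.46 -0.43 1; 0.0 0.0 -1.3 -0.17 -0.46 -0.43 1; 0.0 0.0 -1.3 -0.16 -0.47 -0.43 1; 0.0 0.0 -1.3 -0.15 -0.47 -0.43 1; 0.0 0.0 -1.3 -0.14 -0.47 -0.43 1; 0.0 0.0 -1.3 -0.13 -0.48 -0.43 1; 0.0 0.0 -1.3 -0.12 -0.48 -0.43 1; 0.0 0.0 -1.3 -0.11 -0.48 -0.43 1; 0.0 0.0 -1.3 -0.10 -0.49 -0.43 1; 0.0 0.0 -1.3 -0.08 -0.49 -0.43 1; 0.0 0.0 -1.3 -0.07 -0.49 -0.43 1; 0.0 0.0 -1.3 -0.06 -0.49 -0.43 1
```

Request:
send_rows(
  rows="0 0 0 -0.4 0 0 1; 0 0 0 -0.8 0 0 1; 0 0 0 -0.9 0 0 1; 0 0 0 -0.7 0 0 1; 0 0 -1.3 0 -0.45 -0.43 1; 0 0 -1.3 0 -0.46 -0.43 1; 0 0 -1.3 0.02 -0.46 -0.43 1; 0 0 -1.3 0.04 -0.47 -0.43 1; 0 0 -1.3 0.05 -0.47 -0.43 1; 0 0 -1.3 0.06 -0.47 -0.43 1; 0 0 -1.3 0.07 -0.47 -0.43 1; 0 0 -1.3 0.08 -0.48 -0.43 1; 0 0 -1.3 0.09 -0.48 -0.43 1; 0 0 -1.3 0.1 -0.48 -0.43 1; 0 0 -1.3 0.11 -0.49 -0.43 1; 0 0 -1.3 0.12 -0.49 -0.43 1; 0 0 -1.3 0.13 -0.4 -0.35 1; 0 0 -1.3 0.1 -0.2 -0.2 1; 0 0 0 0 0 0 1; 0 0 0 0 0 0 1",
)

```text
clock: 26.7
eef_pos: [0.61, -0.1967, 0.1012]
tcp_rot: [-1.172, 1.137, 0.724]
wrist_force: [-0.0, 0.1, 0.4]
finger_gap: 0.0547
```

```bash
python3 - <<'E'
from rig import env
from h import *
w=grab(env,"wrist"); np.savez("pics/w9.npz",**w); cv2.imwrite("pics/w9.png",w["pixels"])
i=cv2.cvtColor(w["pixels"],cv2.COLOR_BGR2HSV); m=((i[...,1]<70)&(i[...,2]>175)).astype(np.uint8); m[270:]=0
n,l,s,ce=cv2.connectedComponentsWithStats(m)
for k in range(1,n):
    if 300<s[k,4]<2000: print(s[k],ce[k],plane(w,ce[k],.018))
plan(env,[.6119,-.1766,.045],-17,ahead=.0225,tilt=18,grip=1)
E
```

```text
[446  22  22  50 364] [456.3626  46.4423] [[ 0.5409 -0.0916]]
[548 160  25  30 537] [560.2644 174.8827] [[ 0.6578 -0.0043]]
t26.8 tcp [ 0.6097 -0.1966  0.1011] target [ 0.6053 -0.1746  0.0664] world d mm [ -4.4  22.  -34.7] rot [-0.14 -0.93  1.09] tool d units [0.965 0.716 0.674] F [-1.1 -0.3 -0.3] gap 55.0
2 x2: -0.1 -0.5 0.5 0.48 0.36 0.34 1
```

Request:
send_rows(
  rows="0 -0.5 0.5 0 0.2 0.3 1; 0 -0.4 0.5 0.1 0.2 0.3 1; 0 0 0 0.3 0.1 0.07 1; 0 0 0 0.4 0.12 0 1; 0 0 0 0.15 0.05 0 1; 0 0 0 0 0 0 1; 0 0 0 0 0 0 1",
)

```text
clock: 27.33
eef_pos: [0.6046, -0.1656, 0.0634]
tcp_rot: [-1.155, 1.134, 0.757]
wrist_force: [0.4, -0.2, -0.3]
finger_gap: 0.0546
```

```bash
python3 - <<'E'
from rig import env
from h import *
w=grab(env,"wrist"); np.savez("pics/w9.npz",**w)
i=cv2.cvtColor(w["pixels"],cv2.COLOR_BGR2HSV); m=((i[...,1]<90)&(i[...,2]>165)).astype(np.uint8); m[270:]=0
n,l,s,ce=cv2.connectedComponentsWithStats(m)
for k in range(1,n):
    if 300<s[k,4]<3000: print(s[k],ce[k],plane(w,ce[k],.018))
plan(env,[.6119,-.1766,.032],-17,ahead=.0225,tilt=18,grip=1)
E
```

```text
[394  38  44  58 357] [407.3361  56.0952] [[ 0.5271 -0.0999]]
[536 202  31  27 550] [551.4582 215.3345] [[ 0.6562 -0.0035]]
t27.4 tcp [ 0.6047 -0.1656  0.0635] target [ 0.6053 -0.1746  0.0534] world d mm [  0.6  -9.  -10.1] rot [ 0.25  0.31 -0.24] tool d units [ 0.353  0.003 -0.282] F [ 0.3  0.6 -0.6] gap 54.8
1 x1: 0.2 0.3 -0.2 0.35 0.00 -0.28 1
```

Request:
send_rows(
  rows="0.2 0.3 -0.2 0.05 0 -0.28 1; 0 0 0 0 0 0 1; 0 0 0 0.28 0 0 1; 0 0 0 0.03 0 0 1; 0 0 0 0 0 0 1; 0 0 0 0 0 0 1",
)

```text
clock: 27.88
eef_pos: [0.6065, -0.1767, 0.0538]
tcp_rot: [-1.157, 1.136, 0.746]
wrist_force: [-0.2, 0.7, -0.7]
finger_gap: 0.0547
```

```bash
python3 - <<'E'
from rig import env
from h import *
plan(env,[.6119,-.1766,.032],-17,ahead=.0225,tilt=18,grip=1)
plan(env,[.600,-.173,.032],-17,ahead=.0225,tilt=18,grip=1)
E
```

```text
t27.9 tcp [ 0.6065 -0.1767  0.0538] target [ 0.6053 -0.1746  0.0534] world d mm [-1.2  2.1 -0.4] rot [-0.04 -0.05  0.15] tool d units [-0.004  0.062  0.056] F [-0.2  0.7 -0.7] gap 54.7
1 x1: -0.0 -0.1 0.1 -0.00 0.06 0.06 1
t27.9 tcp [ 0.6065 -0.1767  0.0538] target [ 0.5934 -0.171   0.0534] world d mm [-13.1   5.7  -0.4] rot [-0.04 -0.05  0.15] tool d units [-0.134  0.456  0.054] F [-0.2  0.7 -0.7] gap 54.7
1 x1: -0.0 -0.1 0.1 -0.13 0.46 0.05 1
```

Request:
send_rows(
  rows="0 0 0 -0.06 0.22 0.05 1; 0 0 0 -0.06 0.22 0 1; 0 0 0 0 0 0 1; 0 0 0 0 0 0 1",
)

```text
clock: 28.22
eef_pos: [0.5922, -0.1705, 0.0531]
tcp_rot: [-1.157, 1.136, 0.746]
wrist_force: [0.3, -0.2, 0.1]
finger_gap: 0.0544
```

```bash
python3 - <<'E'
from rig import env
from h import *
plan(env,[.5995,-.1725,.0315],-17,ahead=.0225,tilt=18,grip=1)
plan(env,[.5995,-.1725,.0225],-17,ahead=.0225,tilt=0,grip=1,n=5)
E
```

```text
t28.2 tcp [ 0.5922 -0.1705  0.0531] target [ 0.5929 -0.1705  0.0529] world d mm [ 0.6  0.  -0.2] rot [-0.04 -0.04  0.13] tool d units [ 0.013 -0.016  0.007] F [ 0.3 -0.2  0.1] gap 54.4
1 x1: -0.0 -0.0 0.1 0.01 -0.02 0.01 1
t28.2 tcp [ 0.5922 -0.1705  0.0531] target [ 0.5995 -0.1725  0.045 ] world d mm [ 7.3 -2.  -8.1] rot [-0.05 -0.03 18.13] tool d units [ 0.335 -0.154  0.007] F [ 0.3 -0.2  0.1] gap 54.4
5 -0.0 -0.0 3.6 0.07 -0.03 0.00 1; -0.0 -0.0 3.6 0.06 -0.04 0.00 1; -0.0 -0.0 3.6 0.06 -0.04 0.00 1; -0.0 -0.0 3.6 0.06 -0.04 0.00 1; -0.0 -0.0 3.6 0.06 -0.05 0.00 1
```

Perfect; untilt and lower.

Request:
send_rows(
  rows="0 0 3.6 0.05 -0.03 0 1; 0 0 3.6 0.06 -0.03 0 1; 0 0 3.6 0.07 -0.03 0 1; 0 0 3.6 0.07 -0.03 0 1; 0 0 3.6 0.07 -0.02 0 1; 0 0 0 0 0 0 1; 0 0 0 0 0 0 1",
)

```text
clock: 28.8
eef_pos: [0.6012, -0.1729, 0.0477]
tcp_rot: [-0.987, 1.335, 0.989]
wrist_force: [0.5, -0.2, 0.1]
finger_gap: 0.0549
```

```bash
python3 - <<'E'
from rig import env
from h import *
plan(env,[.5990,-.1725,.022],-17,ahead=.0225,tilt=0,grip=1)
E
```

```text
t28.8 tcp [ 0.6012 -0.1729  0.0477] target [ 0.599  -0.1725  0.0445] world d mm [-2.2  0.4 -3.2] rot [ 0.    0.03 -0.03] tool d units [ 0.106  0.073 -0.008] F [ 0.5 -0.2  0.1] gap 54.9
1 x1: 0.0 0.0 -0.0 0.11 0.07 -0.01 1
```

Request:
send_rows(
  rows="0 0 0 0 0.05 0 1; 0 0 0 0.07 0 0 1; 0 0 0 0.06 0 0 1; 0 0 0 0 0 0 1; 0 0 0 0 0 0 -0.3; 0 0 0 0 0 0 -0.6; 0 0 0 0 0 0 -0.7; 0 0 0 0 0 0 -0.7; 0 0 0 -0.5 0 0 -0.7; 0 0 0 -0.9 0 0 -1; 0 0 0 -0.9 0.3 0 -1; 0 0 0 -0.3 0.5 0 -1; 0 0 0 0 0.2 0 -1; 0 0 0 0 0 0 -1",
)

```text
clock: 29.97
eef_pos: [0.5653, -0.1616, 0.1237]
tcp_rot: [-0.99, 1.334, 0.987]
wrist_force: [-0.3, 0.2, 0.2]
finger_gap: 0.0915
```

```bash
python3 - <<'E'
from rig import env
from h import *
w=grab(env,"wrist"); np.savez("pics/w10.npz",**w); cv2.imwrite("pics/w10.png",w["pixels"][120:320,180:480].repeat(2,0).repeat(2,1))
plan(env,[.4397,-.0535,.06],4,ahead=.0225)
E
```

```text
t30.0 tcp [ 0.5657 -0.1617  0.1234] target [ 0.4397 -0.0535  0.0825] world d mm [-126.   108.2  -40.9] rot [-20.94  -0.03   0.1 ] tool d units [1.355 5.071 2.228] F [-0.6  0.2  0.2] gap 91.8
7 -3.0 -0.0 0.0 0.19 0.72 0.32 -1; -3.0 -0.0 0.0 0.19 0.71 0.36 -1; -3.0 -0.0 0.0 0.19 0.69 0.39 -1; -3.0 -0.0 0.0 0.19 0.67 0.43 -1; -3.0 -0.0 0.0 0.19 0.64 0.46 -1; -3.0 -0.0 0.0 0.19 0.62 0.49 -1; -3.0 -0.0 0.0 0.19 0.59 0.53 -1
```

View pics/w10.png

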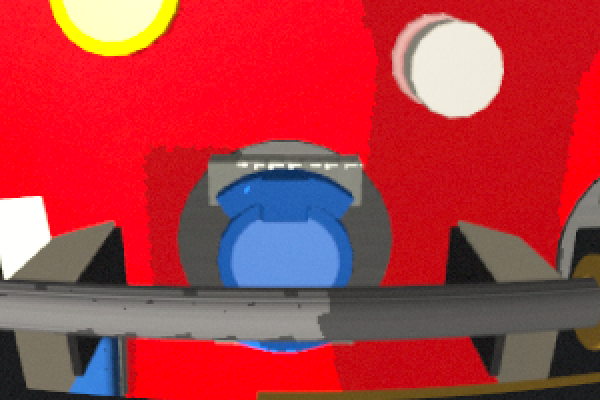

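Request:
send_rows(
  rows="-3 0 0 0 0.5 0.25 -1; -3 0 0 0.1 0.7 0.34 -1; -3 0 0 0.15 0.69 0.37 -1; -3 0 0 0.2 0.67 0.4 -1; -3 0 0 0.2 0.65 0.43 -1; -3 0 0 0.2 0.62 0.46 -0.8; -3 0 0 0.2 0.5 0.3 -0.6; 0 0 0 0.1 0.2 0.1 -0.6; 0 0 0 0 0 0 -0.6; 0 0 0 0 0 0 -0.6",
)

```text
clock: 30.85
eef_pos: [0.4378, -0.064, 0.0786]
tcp_rot: [-1.269, 1.172, 1.275]
wrist_force: [0.4, -0.4, 0.3]
finger_gap: 0.0741
```

```bash
python3 - <<'E'
from rig import env
from h import *
seefilt(env,"green")
plan(env,[.4397,-.0535,.004],4,ahead=.0225)
E
```

```text
wrist green 4543 [335. 224.] [77, 74] [ 0.439  -0.0554  0.0271]
t30.9 tcp [ 0.4381 -0.0642  0.0787] target [ 0.4397 -0.0535  0.0265] world d mm [  1.6  10.7 -52.2] rot [ 0.82 -0.01 -0.29] tool d units [ 1.739 -0.091  0.352] F [ 0.4  0.7 -0.5] gap 73.2
2 x2: 0.4 -0.0 -0.1 0.87 -0.05 0.18 -1
```

Request:
send_rows(
  rows="0.7 0 -0.2 0.1 -0.05 0.32 -0.6; 0 0 0 0 0 0 -0.6; 0 0 0 0.5 0 0 -0.6; 0 0 0 0.5 0 0 -0.6; 0 0 0 0.25 0 0 -0.6; 0 0 0 0 0 0 -0.6; 0 0 0 0 0 0 -0.6",
)

```text
clock: 31.48
eef_pos: [0.4482, -0.0595, 0.0386]
tcp_rot: [-1.26, 1.176, 1.248]
wrist_force: [0.5, -0.4, 0.5]
finger_gap: 0.0735
```

```bash
python3 - <<'E'
from rig import env
from h import *
plan(env,[.4393,-.0545,.004],4,ahead=.0225)
E
```

```text
t31.5 tcp [ 0.4482 -0.0595  0.0386] target [ 0.4393 -0.0545  0.0265] world d mm [ -8.9   5.  -12.1] rot [-0.46 -0.18  0.42] tool d units [0.4   0.289 0.186] F [ 0.5 -0.4  0.5] gap 73.5
1 x1: -0.5 -0.2 0.4 0.40 0.29 0.19 -1
```

Request:
send_rows(
  rows="-0.4 0 0.4 0 0.29 0.18 -0.6; 0 0 0 0 0 0 -0.6; 0 0 0 0.33 0 0 -0.6; 0 0 0 0.04 0 0 -0.6; 0 0 0 0 0 0 -0.6; 0 0 0 0 0 0 -0.6",
)

```text
clock: 31.98
eef_pos: [0.4397, -0.0549, 0.0283]
tcp_rot: [-1.263, 1.177, 1.256]
wrist_force: [0.1, -0.3, 0.1]
finger_gap: 0.0738
```

```bash
python3 - <<'E'
from rig import env
from h import *
plan(env,[.4393,-.0545,.004],4,ahead=.0225)
y=np.radians(4); s=np.array([.6107,.1598]); a=s+.014*np.array([np.cos(y),np.sin(y)]); print(a)
plan(env,[*a,.09],4,ahead=.0225,tilt=18,grip=1,n=13)
E
```

```text
t32.0 tcp [ 0.4397 -0.0549  0.0283] target [ 0.4393 -0.0545  0.0265] world d mm [-0.4  0.4 -1.8] rot [-0.08 -0.22  0.15] tool d units [0.061 0.011 0.013] F [ 0.1 -0.3  0.1] gap 73.8
1 x1: -0.1 -0.2 0.1 0.06 0.01 0.01 -1
[0.6247 0.1608]
t32.0 tcp [ 0.4397 -0.0549  0.0283] target [0.6177 0.1603 0.1114] world d mm [178.1 215.2  83.1] rot [ -0.04  -0.23 -17.85] tool d units [-2.778 -6.42   6.738] F [ 0.1 -0.3  0.1] gap 73.8
13 -0.0 -0.0 -1.4 -0.21 -0.49 0.52 1; -0.0 -0.0 -1.4 -0.20 -0.50 0.52 1; -0.0 -0.0 -1.4 -0.19 -0.50 0.52 1; -0.0 -0.0 -1.4 -0.18 -0.51 0.52 1; -0.0 -0.0 -1.4 -0.16 -0.51 0.52 1; -0.0 -0.0 -1.4 -0.15 -0.52 0.52 1; -0.0 -0.0 -1.4 -0.14 -0.52 0.52 1; -0.0 -0.0 -1.4 -0.13 -0.52 0.52 1; -0.0 -0.0 -1.4 -0.11 -0.53 0.52 1; -0.0 -0.0 -1.4 -0.10 -0.53 0.52 1; -0.0 -0.0 -1.4 -0.09 -0.53 0.52 1; -0.0 -0.0 -1.4 -0.08 -0.53 0.52 1; -0.0 -0.0 -1.4 -0.06 -0.53 0.52 1
```

Request:
send_rows(
  rows="0 0 0 0.06 0 0 -0.6; 0 0 0 0 0 0 1; 0 0 0 0 0 0 1; 0 0 0 0 0 0 1; 0 0 0 0 0 0 1; 0 0 0 0 0 0 1; 0 0 0 0 0 0 1; 0 0 0 -0.4 0 0 1; 0 0 0 -0.9 0 0 1; 0 0 0 -0.9 -0.2 0.2 1; 0 0 -1.5 -0.7 -0.4 0.4 1; 0 0 -1.5 0 -0.5 0.52 1; 0 0 -1.5 0.03 -0.5 0.52 1; 0 0 -1.5 0.05 -0.5 0.52 1; 0 0 -1.5 0.06 -0.5 0.52 1; 0 0 -1.5 0.07 -0.5 0.52 1; 0 0 -1.5 0.08 -0.5 0.52 1; 0 0 -1.5 0.09 -0.52 0.52 1; 0 0 -1.5 0.1 -0.52 0.52 1; 0 0 -1.5 0.11 -0.52 0.52 1",
)

```text
clock: 33.65
eef_pos: [0.5875, 0.116, 0.1187]
tcp_rot: [-1.365, 0.974, 1.05]
wrist_force: [-0.0, -0.7, -0.0]
finger_gap: 0.0547
```

```bash
python3 - <<'E'
from rig import env
from h import *
plan(env,[.6247,.1608,.08],4,ahead=.0225,tilt=18,grip=1)
E
```

```text
t33.6 tcp [0.5875 0.116  0.1187] target [0.6178 0.1603 0.1014] world d mm [ 30.2  44.3 -17.3] rot [-0.52 -0.35 -2.44] tool d units [ 0.844 -0.9    1.417] F [-0.  -0.7 -0. ] gap 54.7
3 x3: -0.2 -0.1 -0.8 0.28 -0.30 0.47 1
```

Request:
send_rows(
  rows="-0.2 -0.1 -0.8 0.1 -0.4 0.5 1; -0.2 -0.1 -0.8 0.2 -0.2 0.3 1; 0 0 -0.8 0.2 -0.05 0.1 1; 0 0 0 0 0 0 1; 0 0 0 0 0 0 1; 0 0 0 0 0 0 1",
)

```text
clock: 34.15
eef_pos: [0.6103, 0.1517, 0.1089]
tcp_rot: [-1.387, 0.929, 1.029]
wrist_force: [0.1, 0.8, -0.4]
finger_gap: 0.0544
```

```bash
python3 - <<'E'
from rig import env
from h import *
w=grab(env,"wrist"); np.savez("pics/w11.npz",**w); cv2.imwrite("pics/w11.png",w["pixels"])
i=cv2.cvtColor(w["pixels"],cv2.COLOR_BGR2HSV); m=((i[...,1]<90)&(i[...,2]>185)).astype(np.uint8); m[270:]=0
n,l,s,ce=cv2.connectedComponentsWithStats(m)
for k in range(1,n):
    if 300<s[k,4]<3000: print(s[k],ce[k],plane(w,ce[k],.018))
for a,ce,s,m in comps(w["pixels"],"green",300,9000): print(a,ce,s,plane(w,ce,.028))
plan(env,[.6247,.1608,.033],4,ahead=.0225,tilt=18,grip=1)
E
```

```text
[ 550    0   48   34 1233] [574.974   13.8402] [[0.4528 0.3249]]
[ 20  79  26  42 810] [32.2914 99.9173] [[ 0.5431 -0.1075]]
[314 163  37  33 967] [332.0651 179.274 ] [[0.6108 0.1583]]
[450 186  35  25 485] [462.7794 198.866 ] [[0.6196 0.2652]]
[ 368  205  147   44 1776] [437.6002 222.9566] [[0.6447 0.2498]]
[130 206  28  24 486] [143.7037 217.5247] [[ 0.659  -0.0039]]
1704 [333.5716 145.4472] [83, 33] [[0.5801 0.1563]]
5203 [323.2533 236.6702] [102, 62] [[0.6564 0.1553]]
t34.2 tcp [0.6103 0.1515 0.109 ] target [0.6178 0.1603 0.0544] world d mm [  7.5   8.8 -54.6] rot [0.23 0.05 0.11] tool d units [1.813 0.309 0.276] F [-0.9 -0.1 -2. ] gap 54.9
3 x3: 0.1 0.0 0.0 0.60 0.10 0.09 1
```

View pics/w11.png

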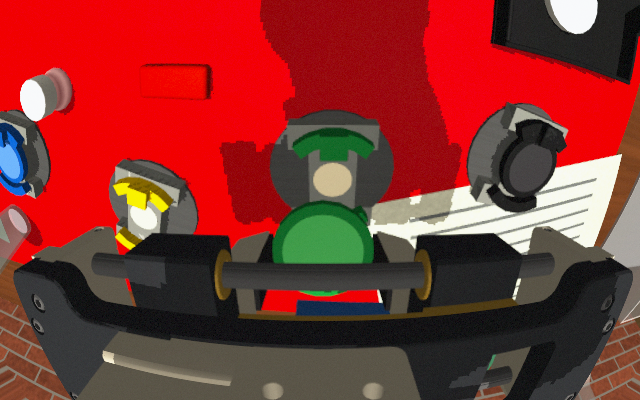

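Request:
send_rows(
  rows="0.1 0 0 0 -0.2 0.26 1; 0 0 0 0.4 0.13 0 1; 0 0 0 0.6 0.2 0 1; 0 0 0 0.4 0.12 0 1; 0 0 0 0.1 0.03 0 1; 0 0 0 0 0 0 1; 0 0 0 0 0 0 1",
)

```text
clock: 34.78
eef_pos: [0.6198, 0.1598, 0.0665]
tcp_rot: [-1.382, 0.928, 1.021]
wrist_force: [-0.3, -0.2, -0.3]
finger_gap: 0.0548
```

```bash
python3 - <<'E'
from rig import env
from h import *
w=load("pics/w11.npz");w["fish"]=True
P=plane(w,[(286,125),(379,122),(310,165),(312,205),(354,165),(354,203)],.018);
for a,b,o in ((0,1,90),(2,3,0),(4,5,0)): v=P[b]-P[a];print(np.degrees(np.arctan2(v[1],v[0]))-o)
plan(env,[.6247,.160,.032],4,ahead=.0225,tilt=18,grip=1)
plan(env,[.6115,.159,.032],4,ahead=.0225,tilt=18,grip=1)
E
```

```text
6.515659119775918
5.56375133921331
7.237792713930916
t34.8 tcp [0.6198 0.1598 0.0665] target [0.6178 0.1595 0.0534] world d mm [ -2.1  -0.2 -13.1] rot [-0.21  0.08  0.38] tool d units [ 0.392  0.203 -0.005] F [-0.3 -0.2 -0.3] gap 54.8
1 x1: -0.2 0.1 0.4 0.39 0.20 -0.00 1
t34.8 tcp [0.6198 0.1598 0.0665] target [0.6046 0.1585 0.0534] world d mm [-15.3  -1.2 -13.1] rot [-0.21  0.08  0.38] tool d units [ 0.252  0.622 -0.009] F [-0.3 -0.2 -0.3] gap 54.8
1 x1: -0.2 0.1 0.4 0.25 0.62 -0.01 1
```

Request:
send_rows(
  rows="-0.9 0 0.3 0.3 0.12 0 1; 0 0 0 0.09 0.05 0 1; 0 0 0 0 0 0 1; 0 0 0 0 0 0 1",
)

```text
clock: 35.12
eef_pos: [0.6201, 0.16, 0.0551]
tcp_rot: [-1.394, 0.923, 1.033]
wrist_force: [0.1, -0.9, -0.6]
finger_gap: 0.0549
```

```bash
python3 - <<'E'
from rig import env
from h import *
plan(env,[.6247,.160,.032],5,ahead=.0225,tilt=18,grip=1)
plan(env,[.6120,.159,.032],5,ahead=.0225,tilt=18,grip=1)
E
```

```text
t35.1 tcp [0.6201 0.16   0.0551] target [0.6178 0.1594 0.0534] world d mm [-2.3 -0.6 -1.7] rot [-0.22 -0.19  0.23] tool d units [ 0.028  0.092 -0.013] F [ 0.1 -0.9 -0.6] gap 54.9
1 x1: -0.2 -0.2 0.2 0.03 0.09 -0.01 1
t35.1 tcp [0.6201 0.16   0.0551] target [0.6051 0.1584 0.0534] world d mm [-15.   -1.6  -1.7] rot [-0.22 -0.19  0.23] tool d units [-0.105  0.496 -0.012] F [ 0.1 -0.9 -0.6] gap 54.9
1 x1: -0.2 -0.2 0.2 -0.11 0.50 -0.01 1
```

Request:
send_rows(
  rows="0 0 0.2 -0.02 0.17 0 1; 0 0 0 -0.04 0.17 -0.01 1; 0 0 0 -0.04 0.15 0 1; 0 0 0 0 0 0 1; 0 0 0 0 0 0 1",
)

```text
clock: 35.53
eef_pos: [0.6036, 0.1582, 0.0539]
tcp_rot: [-1.392, 0.926, 1.036]
wrist_force: [0.5, 0.4, -1.3]
finger_gap: 0.0549
```

```bash
python3 - <<'E'
from rig import env
from h import *
plan(env,[.6115,.159,.0315],5,ahead=.0225,tilt=18,grip=1)
plan(env,[.6112,.159,.0225],5,ahead=.0225,tilt=0,grip=1,n=5)
E
```

```text
t35.5 tcp [0.6036 0.1582 0.0539] target [0.6046 0.1584 0.0529] world d mm [ 1.   0.1 -1. ] rot [-0.24 -0.17  0.04] tool d units [ 0.043 -0.021  0.002] F [ 0.5  0.4 -1.3] gap 54.9
1 x1: -0.2 -0.2 0.0 0.04 -0.02 0.00 1
t35.5 tcp [0.6036 0.1582 0.0539] target [0.6112 0.159  0.045 ] world d mm [ 7.6  0.8 -8.9] rot [-0.27 -0.13 18.04] tool d units [ 0.362 -0.15   0.005] F [ 0.5  0.4 -1.3] gap 54.9
5 -0.1 -0.0 3.6 0.07 -0.03 0.00 1; -0.1 -0.0 3.6 0.07 -0.03 0.00 1; -0.1 -0.0 3.6 0.07 -0.04 0.00 1; -0.1 -0.0 3.6 0.07 -0.04 0.00 1; -0.1 -0.0 3.6 0.06 -0.05 0.00 1
```

Request:
send_rows(
  rows="0 0 3.6 0.06 -0.03 0 1; 0 0 3.6 0.07 -0.03 0 1; 0 0 3.6 0.07 -0.03 0 1; 0 0 3.6 0.07 -0.03 0 1; 0 0 3.6 0.07 -0.02 0 1; 0 0 0 0 0 0 1; 0 0 0 0 0 0 1",
)

```text
clock: 36.12
eef_pos: [0.6122, 0.1586, 0.0473]
tcp_rot: [-1.267, 1.172, 1.274]
wrist_force: [-0.3, 0.6, -1.3]
finger_gap: 0.0544
```

```bash
python3 - <<'E'
from rig import env
from h import *
plan(env,[.6112,.159,.022],5,ahead=.0225,tilt=0,grip=1)
E
```

```text
t36.1 tcp [0.6122 0.1586 0.0473] target [0.6112 0.159  0.0445] world d mm [-1.   0.4 -2.8] rot [-0.24  0.03 -0.29] tool d units [0.093 0.033 0.018] F [-0.3  0.6 -1.3] gap 54.4
1 x1: -0.2 0.0 -0.3 0.09 0.03 0.02 1
```

Request:
send_rows(
  rows="0 0 0 0 0.03 0 1; 0 0 0 0.07 0 0 1; 0 0 0 0.05 0 0 1; 0 0 0 0 0 0 1; 0 0 0 0 0 0 -0.3; 0 0 0 0 0 0 -0.6; 0 0 0 0 0 0 -0.7; 0 0 0 0 0 0 -0.7; 0 0 0 -0.5 0 0 -0.7; 0 0 0 -0.9 0 0 -1; 0 0 0 -0.9 0.3 0 -1; 0 0 0 -0.3 0.6 0 -1; 0 0 0 0 0.5 0 -1; 0 0 0 0 0.2 0 -1; 0 0 0 0 0 0 -1",
)

```text
clock: 37.37
eef_pos: [0.558, 0.1553, 0.1249]
tcp_rot: [-1.274, 1.167, 1.272]
wrist_force: [-0.3, -0.1, 0.1]
finger_gap: 0.0919
```

```bash
python3 - <<'E'
from rig import env
from h import *
w=grab(env,"wrist"); np.savez("pics/w12.npz",**w); cv2.imwrite("pics/w12.png",w["pixels"][120:320,180:480].repeat(2,0).repeat(2,1))
t=grab(env,"top"); np.savez("pics/t4.npz",**t)
for a,ce,s,m in comps(t["pixels"],"yellow",250,700): print(a,ce,s,plane(t,ce,.008))
plan(env,[.4719,-.2051,.06],-18,ahead=.0225,n=16)
E
```

```text
491 [341.8635  55.8513] [99, 8] [[ 0.8659 -0.0526]]
337 [340.2374  67.276 ] [86, 7] [[ 0.8379 -0.0478]]
451 [413.796  219.4146] [24, 24] [[ 0.4718 -0.2051]]
t37.5 tcp [0.5591 0.1553 0.1245] target [ 0.4719 -0.2051  0.0825] world d mm [ -87.2 -360.4  -42. ] rot [22.96 -0.08  0.06] tool d units [  1.416   3.936 -11.714] F [-0.3 -0.9  0.5] gap 91.9
16 1.4 -0.0 0.0 0.09 0.25 -0.73 -1; 1.4 -0.0 0.0 0.09 0.23 -0.74 -1; 1.4 -0.0 0.0 0.09 0.21 -0.74 -1; 1.4 -0.0 0.0 0.09 0.19 -0.75 -1; 1.4 -0.0 0.0 0.09 0.17 -0.75 -1; 1.4 -0.0 0.0 0.09 0.15 -0.76 -1; 1.4 -0.0 0.0 0.09 0.13 -0.76 -1; 1.4 -0.0 0.0 0.09 0.11 -0.76 -1; 1.4 -0.0 0.0 0.09 0.10 -0.77 -1; 1.4 -0.0 0.0 0.09 0.08 -0.77 -1; 1.4 -0.0 0.0 0.09 0.06 -0.77 -1; 1.4 -0.0 0.0 0.09 0.04 -0.77 -1; 1.4 -0.0 0.0 0.09 0.02 -0.77 -1; 1.4 -0.0 0.0 0.09 -0.00 -0.77 -1; 1.4 -0.0 0.0 0.09 -0.02 -0.77 -1; 1.4 -0.0 0.0 0.09 -0.04 -0.77 -1
```

View pics/w12.png

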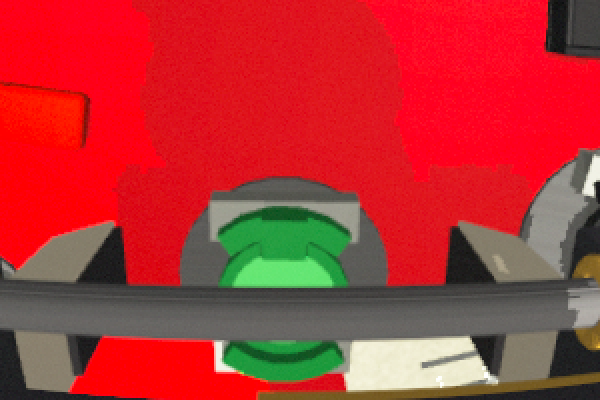

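Request:
send_rows(
  rows="1.4 0 0 0 0.25 -0.55 -1; 1.4 0 0 0.05 0.23 -0.74 -1; 1.4 0 0 0.05 0.21 -0.74 -1; 1.4 0 0 0.05 0.19 -0.75 -1; 1.4 0 0 0.05 0.17 -0.75 -1; 1.4 0 0 0.05 0.15 -0.76 -1; 1.4 0 0 0.05 0.13 -0.76 -1; 1.4 0 0 0.05 0.11 -0.76 -1; 1.4 0 0 0.1 0.1 -0.77 -1; 1.4 0 0 0.1 0.08 -0.77 -1; 1.4 0 0 0.1 0.06 -0.77 -1; 1.4 0 0 0.15 0.04 -0.77 -1; 1.4 0 0 0.15 0.02 -0.77 -1; 1.4 0 0 0.15 0 -0.77 -0.8; 1.4 0 0 0.15 -0.02 -0.6 -0.6; 1.4 0 0 0.1 -0.02 -0.3 -0.6; 0 0 0 0 0 0 -0.6; 0 0 0 0 0 0 -0.6; 0 0 0 0 0 0 -0.6",
)

```text
clock: 39.05
eef_pos: [0.4841, -0.1971, 0.0714]
tcp_rot: [-0.967, 1.348, 0.969]
wrist_force: [0.2, -0.7, 0.0]
finger_gap: 0.0734
```

```bash
python3 - <<'E'
from rig import env
from h import *
seefilt(env,"yellow")
plan(env,[.4718,-.2051,.004],-18,ahead=.0225)
E
```

```text
wrist yellow 5469 [289.  70.] [86, 82] [ 0.3798 -0.1845  0.0266]
wrist yellow 4385 [302. 214.] [81, 79] [ 0.471  -0.2068  0.0269]
t39.1 tcp [ 0.4843 -0.1967  0.0715] target [ 0.4718 -0.2051  0.0265] world d mm [-12.5  -8.4 -45. ] rot [-0.5  -0.05 -0.14] tool d units [ 1.502  0.304 -0.398] F [ 0.2 -0.2  0.2] gap 73.3
2 x2: -0.2 -0.0 -0.1 0.75 0.15 -0.20 -1
```

Request:
send_rows(
  rows="-0.4 0 0 0 0.3 -0.42 -0.6; 0 0 0 0 0 0 -0.6; 0 0 0 0.4 0 0 -0.6; 0 0 0 0.5 0 0 -0.6; 0 0 0 0.2 0 0 -0.6; 0 0 0 0 0 0 -0.6; 0 0 0 0 0 0 -0.6",
)

```text
clock: 39.68
eef_pos: [0.4779, -0.1972, 0.0398]
tcp_rot: [-0.984, 1.332, 0.983]
wrist_force: [0.1, 0.7, 1.6]
finger_gap: 0.0732
```

```bash
python3 - <<'E'
from rig import env
from h import *
plan(env,[.4714,-.206,.004],-18,ahead=.0225)
E
```

```text
t39.7 tcp [ 0.4779 -0.1972  0.0398] target [ 0.4714 -0.206   0.0265] world d mm [ -6.5  -8.8 -13.3] rot [0.72 0.2  0.16] tool d units [ 0.442  0.12  -0.345] F [0.1 0.7 1.6] gap 73.2
1 x1: 0.7 0.2 0.2 0.44 0.12 -0.35 -1
```

Request:
send_rows(
  rows="0.6 0.2 0 0 0.14 -0.36 -0.6; 0 0 0 0 0 0 -0.6; 0 0 0 0 0 0 -0.6",
)

```text
clock: 39.93
eef_pos: [0.4713, -0.2062, 0.0411]
tcp_rot: [-0.98, 1.338, 0.974]
wrist_force: [0.3, -0.4, -0.5]
finger_gap: 0.0735
```

```bash
python3 - <<'E'
from rig import env
from h import *
plan(env,[.4714,-.206,.004],-18,ahead=.0225)
y=np.radians(-18.5); s=np.array([.6577,-.0036]); a=s+.014*np.array([np.cos(y),np.sin(y)]); print(a)
plan(env,[*a,.09],-18.5,ahead=.0225,tilt=18,grip=1,n=13)
E
```

```text
t39.9 tcp [ 0.4713 -0.2062  0.0411] target [ 0.4714 -0.206   0.0265] world d mm [  0.1   0.2 -14.6] rot [0.18 0.01 0.26] tool d units [0.487 0.001 0.006] F [ 0.3 -0.4 -0.5] gap 73.5
1 x1: 0.2 0.0 0.3 0.49 0.00 0.01 -1
[ 0.671 -0.008]
t39.9 tcp [ 0.4713 -0.2062  0.0411] target [ 0.6644 -0.0058  0.1114] world d mm [193.1 200.3  70.3] rot [  0.67   0.12 -17.74] tool d units [-2.323 -4.094  8.327] F [ 0.3 -0.4 -0.5] gap 73.5
13 0.1 0.0 -1.4 -0.18 -0.31 0.64 1; 0.1 0.0 -1.4 -0.17 -0.32 0.64 1; 0.1 0.0 -1.4 -0.16 -0.32 0.64 1; 0.1 0.0 -1.4 -0.16 -0.33 0.64 1; 0.1 0.0 -1.4 -0.15 -0.33 0.64 1; 0.1 0.0 -1.4 -0.14 -0.33 0.64 1; 0.1 0.0 -1.4 -0.13 -0.33 0.64 1; 0.1 0.0 -1.4 -0.12 -0.34 0.64 1; 0.1 0.0 -1.4 -0.12 -0.34 0.64 1; 0.1 0.0 -1.4 -0.11 -0.34 0.64 1; 0.1 0.0 -1.4 -0.10 -0.34 0.64 1; 0.1 0.0 -1.4 -0.09 -0.34 0.64 1; 0.1 0.0 -1.4 -0.08 -0.35 0.64 1
```

Request:
send_rows(
  rows="0 0 0 0.3 0.02 0 -0.6; 0 0 0 0.17 0.02 0 -0.6; 0 0 0 0.03 0 0 -0.6; 0 0 0 0 0 0 -0.6; 0 0 0 0 0 0 -0.6",
)

```text
clock: 40.35
eef_pos: [0.4703, -0.2066, 0.0253]
tcp_rot: [-0.979, 1.337, 0.971]
wrist_force: [-0.7, 0.3, 5.3]
finger_gap: 0.0735
```

```bash
python3 - <<'E'
from rig import env
from h import *
plan(env,[.4714,-.206,.004],-18,ahead=.0225)
E
```

```text
t40.4 tcp [ 0.4703 -0.2066  0.0253] target [ 0.4714 -0.206   0.0265] world d mm [1.1 0.6 1.2] rot [ 0.09 -0.    0.34] tool d units [-0.039 -0.028  0.031] F [-0.7  0.3  5.3] gap 73.5
1 x1: 0.1 -0.0 0.3 -0.04 -0.03 0.03 -1
```

Request:
send_rows(
  rows="0 0 0 -0.05 0 0 -0.6; 0 0 0 0 0 0 1; 0 0 0 0 0 0 1; 0 0 0 0 0 0 1; 0 0 0 0 0 0 1; 0 0 0 0 0 0 1; 0 0 0 0 0 0 1; 0 0 0 -0.4 0 0 1; 0 0 0 -0.9 0 0 1; 0 0 0 -0.9 -0.1 0.2 1; 0 0 -1.5 -0.6 -0.3 0.5 1; 0 0 -1.5 -0.1 -0.32 0.64 1; 0 0 -1.5 0 -0.33 0.64 1; 0 0 -1.5 0.02 -0.33 0.64 1; 0 0 -1.5 0.04 -0.33 0.64 1; 0 0 -1.5 0.05 -0.34 0.64 1; 0 0 -1.5 0.06 -0.34 0.64 1; 0 0 -1.5 0.07 -0.34 0.64 1; 0 0 -1.5 0.08 -0.35 0.64 1; 0 0 -1.5 0.09 -0.35 0.64 1",
)

```text
clock: 42.02
eef_pos: [0.6316, -0.0533, 0.1194]
tcp_rot: [-1.12, 1.174, 0.758]
wrist_force: [-0.1, 0.3, -1.8]
finger_gap: 0.0545
```

```bash
python3 - <<'E'
from rig import env
from h import *
plan(env,[.671,-.008,.08],-18.5,ahead=.022,tilt=18,grip=1)
E
```

```text
t42.0 tcp [ 0.6316 -0.0533  0.1194] target [ 0.6646 -0.0058  0.1009] world d mm [ 33.   47.5 -18.5] rot [-0.03  0.02 -2.18] tool d units [ 0.74  -0.351  1.849] F [-0.1  0.3 -1.8] gap 54.5
3 x3: -0.0 0.0 -0.7 0.25 -0.12 0.62 1
```

Request:
send_rows(
  rows="0 0 -0.7 0.1 -0.15 0.6 1; 0 0 -0.7 0.2 -0.05 0.4 1; 0 0 -0.7 0.2 0 0.25 1; 0 0 0 0 0 0 1; 0 0 0 0 0 0 1; 0 0 0 0 0 0 1",
)

```text
clock: 42.52
eef_pos: [0.6557, -0.0123, 0.1058]
tcp_rot: [-1.144, 1.143, 0.735]
wrist_force: [-0.5, -0.6, -0.9]
finger_gap: 0.0549
```

```bash
python3 - <<'E'
from rig import env
from h import *
w=grab(env,"wrist"); np.savez("pics/w13.npz",**w); cv2.imwrite("pics/w13.png",w["pixels"])
i=cv2.cvtColor(w["pixels"],cv2.COLOR_BGR2HSV); m=((i[...,1]<90)&(i[...,2]>185)).astype(np.uint8); m[270:]=0
n,l,s,ce=cv2.connectedComponentsWithStats(m)
for k in range(1,n):
    if 300<s[k,4]<3000: print(s[k],ce[k],plane(w,ce[k],.018))
for a,ce,s,m in comps(w["pixels"],"yellow",300,9000): print(a,ce,s)
plan(env,[.671,-.008,.033],-18.5,ahead=.022,tilt=18,grip=1)
E
```

```text
[ 125   46   48   56 2067] [148.762   73.5602] [[ 0.5391 -0.0968]]
[   0  159   64   49 1838] [ 28.7992 184.185 ] [[ 0.5582 -0.2992]]
[316 163  37  32 861] [334.4901 178.4158] [[ 0.657  -0.0038]]
[  0 245  33  24 395] [ 11.6304 257.2987] [[ 0.6246 -0.477 ]]
306 [323.2484 292.7778] [53, 8]
t42.6 tcp [ 0.6557 -0.0128  0.1059] target [ 0.6646 -0.0058  0.0539] world d mm [  8.8   6.9 -52. ] rot [0.39 0.26 0.06] tool d units [1.713 0.34  0.307] F [ 0.1  0.2 -1. ] gap 54.9
2 x2: 0.2 0.1 0.0 0.86 0.17 0.15 1
```

View pics/w13.png

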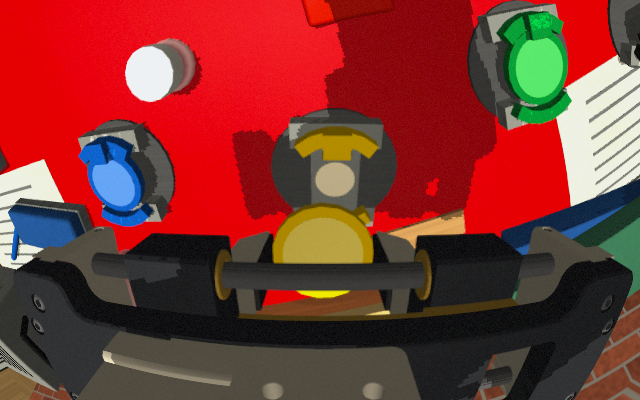

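Request:
send_rows(
  rows="0.9 0.2 0 0 -0.22 0.3 1; 0 0 0 0.4 0.13 0 1; 0 0 0 0.6 0.2 0 1; 0 0 0 0.5 0.16 0 1; 0 0 0 0.15 0.05 0 1; 0 0 0 0 0 0 1; 0 0 0 0 0 0 1",
)

```text
clock: 43.15
eef_pos: [0.6699, -0.0095, 0.0594]
tcp_rot: [-1.124, 1.15, 0.709]
wrist_force: [-0.0, -0.1, -1.2]
finger_gap: 0.0547
```

```bash
python3 - <<'E'
from rig import env
from h import *
w=load("pics/w13.npz");w["fish"]=True
P=plane(w,[(289,122),(383,125),(312,160),(310,205),(358,163),(359,205)],.018);
for a,b,o in ((0,1,90),(2,3,0),(4,5,0)): v=P[b]-P[a];print(np.degrees(np.arctan2(v[1],v[0]))-o)
plan(env,[.6705,-.0085,.032],-19,ahead=.022,tilt=18,grip=1)
E
```

```text
-19.610340276921647
-21.369460601457693
-13.413500016630358
t43.1 tcp [ 0.6699 -0.0095  0.0594] target [ 0.6641 -0.0063  0.0529] world d mm [-5.8  3.2 -6.4] rot [-0.81  0.18  0.39] tool d units [0.135 0.275 0.033] F [-0.  -0.1 -1.2] gap 54.7
1 x1: -0.8 0.2 0.4 0.14 0.28 0.03 1
```

Request:
send_rows(
  rows="-0.4 0.1 0.3 0 0.25 0.03 1; 0 0 0 0.14 0.02 0 1; 0 0 0 0.03 0 0 1; 0 0 0 0 0 0 1; 0 0 0 0 0 0 1",
)

```text
clock: 43.57
eef_pos: [0.6658, -0.0063, 0.0548]
tcp_rot: [-1.128, 1.15, 0.714]
wrist_force: [0.2, 0.5, -1.0]
finger_gap: 0.0546
```

```bash
python3 - <<'E'
from rig import env
from h import *
plan(env,[.6705,-.0085,.032],-19,ahead=.022,tilt=18,grip=1)
plan(env,[.6582,-.0042,.032],-19,ahead=.022,tilt=18,grip=1)
E
```

```text
t43.6 tcp [ 0.6658 -0.0063  0.0548] target [ 0.6641 -0.0063  0.0529] world d mm [-1.7  0.  -1.9] rot [-0.47  0.17  0.27] tool d units [ 0.043  0.071 -0.018] F [ 0.2  0.5 -1. ] gap 54.6
1 x1: -0.5 0.2 0.3 0.04 0.07 -0.02 1
t43.6 tcp [ 0.6658 -0.0063  0.0548] target [ 0.6518 -0.002   0.0529] world d mm [-14.    4.3  -1.9] rot [-0.47  0.17  0.27] tool d units [-0.094  0.483 -0.019] F [ 0.2  0.5 -1. ] gap 54.6
1 x1: -0.5 0.2 0.3 -0.09 0.48 -0.02 1
```

Request:
send_rows(
  rows="0 0.1 0.2 -0.02 0.16 -0.01 1; 0 0 0 -0.03 0.16 -0.01 1; 0 0 0 -0.04 0.14 0 1; 0 0 0 0 0 0 1; 0 0 0 0 0 0 1",
)

```text
clock: 43.98
eef_pos: [0.651, -0.0017, 0.0536]
tcp_rot: [-1.127, 1.154, 0.716]
wrist_force: [0.3, 0.2, -0.3]
finger_gap: 0.0547
```

```bash
python3 - <<'E'
from rig import env
from h import *
plan(env,[.6578,-.004,.0315],-19,ahead=.022,tilt=18,grip=1)
plan(env,[.6575,-.004,.0225],-19,ahead=.022,tilt=0,grip=1,n=5)
E
```

```text
t44.0 tcp [ 0.651  -0.0017  0.0536] target [ 0.6514 -0.0018  0.0524] world d mm [ 0.4 -0.1 -1.1] rot [-0.49  0.08  0.08] tool d units [0.039 0.    0.002] F [ 0.3  0.2 -0.3] gap 54.7
1 x1: -0.5 0.1 0.1 0.04 0.00 0.00 1
t44.0 tcp [ 0.651  -0.0017  0.0536] target [ 0.6575 -0.004   0.0445] world d mm [ 6.5 -2.3 -9.1] rot [-0.47  0.16 18.08] tool d units [ 0.358 -0.124 -0.001] F [ 0.3  0.2 -0.3] gap 54.7
5 -0.1 0.0 3.6 0.07 -0.02 -0.00 1; -0.1 0.0 3.6 0.07 -0.03 -0.00 1; -0.1 0.0 3.6 0.07 -0.03 -0.00 1; -0.1 0.0 3.6 0.07 -0.04 -0.00 1; -0.1 0.0 3.6 0.06 -0.04 -0.00 1
```

Request:
send_rows(
  rows="0 0 3.6 0.07 -0.03 0 1; 0 0 3.6 0.07 -0.03 0 1; 0 0 3.6 0.07 -0.03 0 1; 0 0 3.6 0.07 -0.02 0 1; 0 0 3.6 0.07 -0.02 0 1; 0 0 0 0 0 0 1; 0 0 0 0 0 0 1",
)

```text
clock: 44.57
eef_pos: [0.6576, -0.0043, 0.0453]
tcp_rot: [-0.95, 1.35, 0.965]
wrist_force: [-2.3, 1.1, 3.7]
finger_gap: 0.0546
```

```bash
python3 - <<'E'
from rig import env
from h import *
plan(env,[.6575,-.004,.022],-19,ahead=.022,tilt=0,grip=1)
E
```

```text
t44.6 tcp [ 0.6576 -0.0043  0.0453] target [ 0.6575 -0.004   0.044 ] world d mm [-0.1  0.3 -1.3] rot [-0.32  0.31 -0.44] tool d units [0.043 0.007 0.008] F [-2.3  1.1  3.7] gap 54.6
1 x1: -0.3 0.3 -0.4 0.04 0.01 0.01 1
```

Request:
send_rows(
  rows="0 0 -0.3 0.03 0 0 1; 0 0 0 0 0 0 1; 0 0 0 0 0 0 -0.3; 0 0 0 0 0 0 -0.6; 0 0 0 0 0 0 -0.7; 0 0 0 0 0 0 -0.7; 0 0 0 -0.5 0 0 -0.7; 0 0 0 -0.9 0 0 -1; 0 0 0 -0.9 0.3 0 -1; 0 0 0 -0.5 0.7 0 -1; 0 0 0 -0.3 0.9 0 -0.5; 0 0 0 -0.2 0.9 -0.2 0; 0 0 0 0 0.9 -0.5 0.5; 0 0 0 0 0.9 -0.5 1; 0 0 0 0 0.7 -0.5 1; 0 0 0 0 0.3 -0.5 1; 0 0 0 0 0 0 1",
)

```text
clock: 45.98
eef_pos: [0.4653, -0.0073, 0.146]
tcp_rot: [-0.965, 1.339, 0.96]
wrist_force: [-0.6, -1.1, -0.3]
finger_gap: 0.0501
```

```bash
python3 - <<'E'
from rig import env
from h import *
o=env.observe(); print(o["clock"],o["eef_pos"])
t=grab(env,"top"); s=grab(env,"side"); np.savez("pics/t5.npz",**t); np.savez("pics/s5.npz",**s)
A={"k":(.583,.3144),"b":(.5988,-.1725),"g":(.6108,.159),"y":(.6573,-.0037)}
def pr(c,p):
    M=R.from_rotvec(c["rotation"]) if np.ndim(c["rotation"])==1 else R.from_matrix(c["rotation"])
    v=M.inv().apply(np.array(p)-c["xyz"]); q=c["K"]@(v/v[2]); return q[:2].round().astype(int)
rows=[]
for c,z in ((t,6),(s,6)):
    L=[]
    for k,p in A.items():
        x,y=pr(c,(*p,.026)); L.append(cv2.resize(c["pixels"][y-20:y+20,x-16:x+17],(198,240),interpolation=cv2.INTER_CUBIC))
    rows.append(np.hstack(L))
cv2.imwrite("pics/chk.png",np.vstack(rows))
# lamp-free numeric check
for col,k in (("blue","b"),("green","g"),("yellow","y"),("white","k")):
    for a,ce,sz,m in comps(t["pixels"],col,100,900): 
        P=plane(t,ce,.026)[0]
        if abs(P[0]-A[k][0])<.04 and abs(P[1]-A[k][1])<.04: print(col,a,P)
for a,ce,sz,m in comps(t["pixels"],"white",300,600): print("white",a,plane(t,ce,.012))
x,y=pr(t,(.48,-.37,.05)); print(x,y)
m=cv2.inRange(cv2.cvtColor(t["pixels"],cv2.COLOR_BGR2HSV),(0,150,60),(8,255,215)); 
E
```

```text
45.9833 [ 0.4653 -0.0073  0.146 ]
blue 701 [ 0.5991 -0.1706]
green 716 [0.6099 0.1595]
yellow 731 [ 0.6574 -0.0028]
white 452 [[0.4389 0.3297]]
white 458 [[0.3646 0.3268]]
493 213
```

View pics/chk.png

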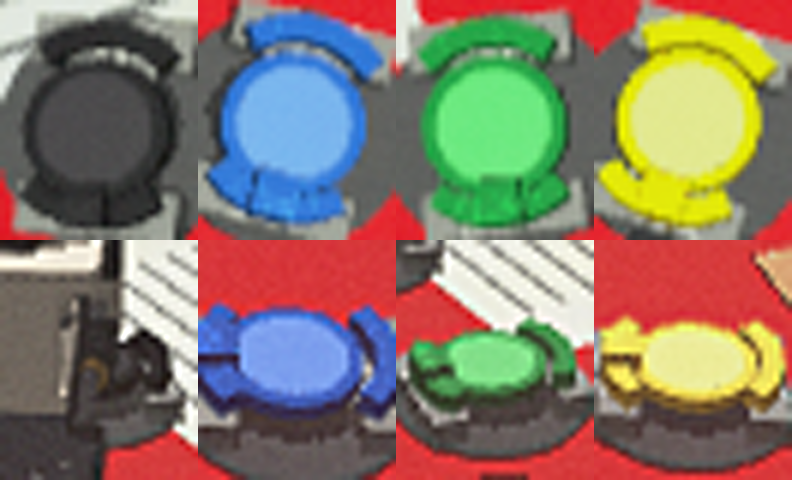

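```bash
python3 - <<'E'
from h import *
t=load("pics/t5.npz"); s=load("pics/s5.npz")
A={"blue":(.5988,-.1725),"green":(.6108,.159),"yellow":(.6573,-.0037)}
def pr(c,p):
    M=R.from_rotvec(c["rotation"]); v=M.inv().apply(np.array(p)-c["xyz"]); q=c["K"]@(v/v[2]); return q[:2]
for k,p in A.items():
    rr=[];
    for c in (t,s):
        im=cv2.resize(c["pixels"],None,fx=4,fy=4,interpolation=cv2.INTER_CUBIC); h=cv2.cvtColor(im,cv2.COLOR_BGR2HSV).astype(int)
        x,y=(pr(c,(*p,.026))*4).astype(int)
        ref=h[y-6:y+6,x-6:x+6].reshape(-1,3).mean(0)
        m=((abs(h[...,1]-ref[1])<35)&(abs(h[...,2]-ref[2])<45)&(abs(h[...,0]-ref[0])<12)).astype(np.uint8)
        m=cv2.morphologyEx(m,cv2.MORPH_OPEN,np.ones((5,5),np.uint8))
        n,l,st,ce=cv2.connectedComponentsWithStats(m); j=l[y,x]
        cn=max(cv2.findContours((l==j).astype(np.uint8),0,1)[0],key=cv2.contourArea)
        e=cv2.fitEllipse(cn); uv=(np.array(e[0])+.5)/4-.5; rr.append((np.asarray(c["xyz"]),rays(c,uv)[0])); 
        P=plane(c,(cn[:,0,:]+.5)/4-.5,.026); q=least_squares(lambda q:np.hypot(*(P-q[:2]).T)-q[2],[*p,.022],loss="soft_l1",f_scale=.0005).x
        print(k,"area",st[j,4]/16,"circle@z26",q)
    (o1,d1),(o2,d2)=rr; ab=np.linalg.lstsq(np.c_[d1,-d2],o2-o1,rcond=None)[0]
    p1=o1+ab[0]*d1;p2=o2+ab[1]*d2; print("   tri",(p1+p2)/2,"miss mm",np.linalg.norm(p1-p2)*1e3)
# lever ball
for n,c in (("t",t),("s",s)):
    h=cv2.cvtColor(c["pixels"],cv2.COLOR_BGR2HSV); 
    x,y=pr(c,(.45,-.39,.09)).astype(int); print(n,x,y)
E
```

```text
blue area 286.3125 circle@z26 [ 0.5985 -0.1706  0.0217]
blue area 203.0 circle@z26 [ 0.5981 -0.1697  0.0222]
   tri [ 0.5982 -0.1705  0.0265] miss mm 0.6081119274800492
green area 294.6875 circle@z26 [0.6099 0.1598 0.0222]
green area 102.0 circle@z26 [0.6099 0.1625 0.0221]
   tri [0.6094 0.1595 0.0279] miss mm 0.6856146370423832
yellow area 263.625 circle@z26 [ 0.6582 -0.0028  0.0209]
yellow area 132.625 circle@z26 [ 0.658  -0.0005  0.0217]
   tri [ 0.6574 -0.0027  0.0276] miss mm 0.7655478878281828
t 510 225
s 345 301
```

```bash
python3 - <<'E'
from rig import env
from h import *
t=load("pics/t5.npz"); s=load("pics/s5.npz"); t0=load("pics/top0.npz"); s0=load("pics/side0.npz")
def ball(c,x,y,w=14):
    h=cv2.cvtColor(c["pixels"],cv2.COLOR_BGR2HSV); m=((h[...,1]>150)&((h[...,0]<8)|(h[...,0]>172))&(h[...,2]<200)).astype(np.uint8)
    k=np.zeros_like(m); k[y-w:y+w,x-w:x+w]=1; m&=k
    n,l,st,ce=cv2.connectedComponentsWithStats(m); j=1+np.argmax(st[1:,4]); print(st[j],ce[j]); return ce[j]
a=ball(t0,502,224); b=ball(s0,345,290)
o1,d1=t0["xyz"],rays(t0,a)[0]; o2,d2=s0["xyz"],rays(s0,b)[0]
ab=np.linalg.lstsq(np.c_[d1,-d2],o2-o1,rcond=None)[0]; print(o1+ab[0]*d1,o2+ab[1]*d2)
print("ball @z92",plane(t0,a,.092),plane(s0,b,.092),"housing",plane(t0,[(487,210)],.025))
h=cv2.cvtColor(t0["pixels"],cv2.COLOR_BGR2HSV); m=((h[...,1]<60)&(h[...,2]>95)).astype(np.uint8); k=np.zeros_like(m);k[190:235,470:510]=1;m&=k
n,l,st,ce=cv2.connectedComponentsWithStats(m)
for j in range(1,n):
    if st[j,4]>30: print(st[j],ce[j],plane(t0,ce[j],.025))
crop=lambda c,x,y,w:cv2.resize(c["pixels"][y-w:y+w,x-w:x+w],(400,400),interpolation=cv2.INTER_CUBIC)
cv2.imwrite("pics/sw.png",np.hstack([crop(t0,492,215,30),crop(s0,355,305,30)]))
E
```

```text
[495 218  14  13 117] [500.9316 224.0598]
[337 283  15  16 143] [343.7063 290.7483]
[ 0.4543 -0.3688  0.0943] [ 0.4536 -0.3687  0.0942]
ball @z92 [[ 0.4543 -0.3697]] [[ 0.4542 -0.367 ]] housing [[ 0.4877 -0.3674]]
[470 190  40  36 570] [489.7526 201.9877] [[ 0.5056 -0.3747]]
```

View pics/sw.png

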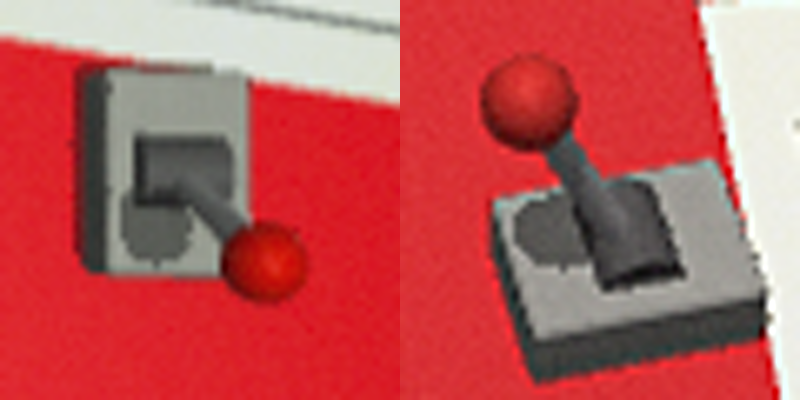

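```bash
python3 - <<'E'
from rig import env
from h import *
plan(env,[.405,-.369,.110],0,ahead=.025,grip=1,n=15)
E
```

```text
t46.1 tcp [ 0.4684 -0.0054  0.1464] target [ 0.405 -0.369  0.135] world d mm [ -63.4 -363.6  -11.4] rot [-18.81   0.3    0.59] tool d units [  0.315  -1.904 -12.156] F [-0.1 -0.1  0.3] gap 41.6
15 -1.3 0.0 0.0 0.02 -0.13 -0.81 1; -1.3 0.0 0.0 0.02 -0.11 -0.81 1; -1.3 0.0 0.0 0.02 -0.09 -0.82 1; -1.3 0.0 0.0 0.02 -0.07 -0.82 1; -1.3 0.0 0.0 0.02 -0.06 -0.82 1; -1.3 0.0 0.0 0.02 -0.04 -0.82 1; -1.3 0.0 0.0 0.02 -0.02 -0.82 1; -1.3 0.0 0.0 0.02 -0.00 -0.82 1; -1.3 0.0 0.0 0.02 0.02 -0.82 1; -1.3 0.0 0.0 0.02 0.03 -0.82 1; -1.3 0.0 0.0 0.02 0.05 -0.82 1; -1.3 0.0 0.0 0.02 0.07 -0.82 1; -1.3 0.0 0.0 0.02 0.09 -0.82 1; -1.3 0.0 0.0 0.02 0.11 -0.81 1; -1.3 0.0 0.0 0.02 0.12 -0.81 1
```

Request:
send_rows(
  rows="-1.3 0 0 -0.1 0 -0.5 1; -1.3 0 0 -0.1 -0.05 -0.8 1; -1.3 0 0 0 -0.05 -0.81 1; -1.3 0 0 0 -0.04 -0.81 1; -1.3 0 0 0 -0.03 -0.82 1; -1.3 0 0 0 -0.02 -0.82 1; -1.3 0 0 0 -0.02 -0.82 1; -1.3 0 0 0 0 -0.82 1; -1.3 0 0 0 0.02 -0.82 1; -1.3 0 0 0 0.03 -0.82 1; -1.3 0 0 0 0.05 -0.82 1; -1.3 0 0 0 0.07 -0.82 1; -1.3 0 0 0 0.09 -0.82 1; -1.3 0 0 0 0.1 -0.7 1; -1 0 0 0 0.1 -0.4 1; 0 0 0 0 0 -0.2 1; 0 0 0 0 0 0 1; 0 0 0 0 0 0 1",
)

```text
clock: 47.58
eef_pos: [0.431, -0.3624, 0.1497]
tcp_rot: [-1.252, 1.166, 1.213]
wrist_force: [-0.4, 0.3, 0.6]
finger_gap: 0.0
```

```bash
python3 - <<'E'
from rig import env
from h import *
plan(env,[.405,-.369,.082],0,ahead=.025,grip=1)
t=grab(env,"top"); np.savez("pics/t6.npz",**t); s=grab(env,"side"); np.savez("pics/s6.npz",**s)
h=cv2.cvtColor(t["pixels"],cv2.COLOR_BGR2HSV)
# black filter: dark circle at black stand, inner face
im=cv2.resize(t["pixels"][150:210,155:220],None,fx=4,fy=4,interpolation=cv2.INTER_CUBIC); cv2.imwrite("pics/blk.png",im)
im=cv2.resize(s["pixels"][110:150,295:340],None,fx=6,fy=6,interpolation=cv2.INTER_CUBIC); cv2.imwrite("pics/blks.png",im)
E
```

```text
t47.6 tcp [ 0.431  -0.3624  0.1497] target [ 0.405 -0.369  0.107] world d mm [-26.   -6.6 -42.7] rot [2.18 0.03 1.86] tool d units [ 1.394  0.919 -0.186] F [-0.4  0.3  0.6] gap 0.0
2 x2: 1.1 0.0 0.9 0.70 0.46 -0.09 1
```

```bash
python3 - <<'E'
from h import *
t=load("pics/t6.npz"); s=load("pics/s6.npz"); p=(.583,.3144)
def pr(c,p):
    M=R.from_rotvec(c["rotation"]); v=M.inv().apply(np.array(p)-c["xyz"]); q=c["K"]@(v/v[2]); return q[:2]
rr=[]
for c in (t,s):
    x,y=pr(c,(*p,.026)); x,y=int(x),int(y)
    g=cv2.cvtColor(c["pixels"],cv2.COLOR_BGR2GRAY); print(g[y-14:y+15:2,x-16:x+17:2])
    G=cv2.GaussianBlur(cv2.resize(g,None,fx=4,fy=4,interpolation=cv2.INTER_CUBIC),(5,5),0).astype(int); X,Y=x*4+2,y*4+2
    ref=np.median(G[Y-8:Y+8,X-8:X+8]); m=(abs(G-ref)<13).astype(np.uint8); m=cv2.morphologyEx(m,cv2.MORPH_OPEN,np.ones((9,9),np.uint8))
    n,l,st,ce=cv2.connectedComponentsWithStats(m,connectivity=4); j=l[Y,X]; print(ref,st[j])
    cn=max(cv2.findContours((l==j).astype(np.uint8),0,1)[0],key=cv2.contourArea); e=cv2.fitEllipse(cn); uv=(np.array(e[0])+.5)/4-.5
    print(e,plane(c,uv,.026)); rr.append((np.asarray(c["xyz"]),rays(c,uv)[0]))
(o1,d1),(o2,d2)=rr; ab=np.linalg.lstsq(np.c_[d1,-d2],o2-o1,rcond=None)[0]; print(o1+ab[0]*d1,o2+ab[1]*d2)
E
```

```text
[[228 217 175 100  48  45  44  49  47  48  53  42  52  54 122 159 135]
 [151 173 181 101  47  38  27  92 175 107 145  45  47  47  54 160  93]
 [221 228 104 105  41  23  79  79  56  55 135 141 112  46  29 145  85]
 [228 137  92  91  70  44  57  67  71  69  53  43 103  58  75  98  69]
 [228  93  95  65  47  72  76  73  74  75  75  61  48  42  73  95  96]
 [153  92  93  50  71  73  75  74  74  75  74  75  61  44  61  94  95]
 [ 93  93  65  50  72  77  75  76  76  74  74  71  72  50  41  93  94]
 [ 94  95  48  64  76  73  74  76  74  73  76  77  78  50  27  74  93]
 [ 93  93  47  67  73  75  76  73  73  76  76  78  79  50  29  96  95]
 [ 94  93  48  62  74  78  71  76  78  75  75  75  71  45  32  95  94]
 [ 97  95  86  47  74  77  75  75  75  76  76  78  50  36  55  94  95]
 [ 94  92  92  51  53  75  77  74  75  76  76  54  47  37  90  94  93]
 [ 92  94  89  44  46  51  56  59  54  69  54  49  28  57  94  95  94]
 [ 88 108  46  46  45  44  47  46  49  42  38  47  49  54 117  72  94]
 [ 79 124 137  47  48  51  53  58  55  38  50  52  48  31 158  60  95]]
75.0 [ 701  677   75   72 4427]
((
[... 435 characters left out ...]
 38]
 [37 36 38 37 45 38 38 43 32 38 40 40 33 44 35 41 31]
 [29 34 30 44 40 37 35 36 41 39 32 38 29 31 42 38 38]
 [32 41 33 37 40 36 42 32 38 40 40 33 37 40 33 40 34]
 [39 40 35 44 38 37 36 41 36 35 39 33 38 38 34 35 47]
 [40 28 38 38 42 38 33 44 39 31 34 40 39 34 40 42 40]
 [43 34 37 40 44 41 36 32 41 37 36 36 44 39 36 41 37]
 [43 29 44 42 33 40 32 42 35 49 36 38 39 41 44 38 40]
 [46 41 43 32 34 37 34 29 40 42 42 45 38 32 47 39 46]
 [76 39 39 39 26 42 44 37 39 42 40 44 39 36 36 38 34]]
38.0 [   843      0    661    794 200826]
((1200.2144775390625, 354.57452392578125), (504.15203857421875, 859.8900146484375), 151.1175994873047) [[0.6087 0.6284]]
[0.5554 0.2546 0.2009] [0.5255 0.2602 0.1985]
```

```bash
python3 - <<'E'
from h import *
t=load("pics/t6.npz"); w=load("pics/w11.npz"); w["fish"]=True
def inner(c,x,y,tol):
    g=cv2.cvtColor(c["pixels"],cv2.COLOR_BGR2GRAY)
    G=cv2.GaussianBlur(cv2.resize(g,None,fx=4,fy=4,interpolation=cv2.INTER_CUBIC),(9,9),0).astype(int); X,Y=x*4+2,y*4+2
    ref=np.median(G[Y-8:Y+8,X-8:X+8]); m=(abs(G-ref)<tol).astype(np.uint8); m=cv2.morphologyEx(m,cv2.MORPH_OPEN,np.ones((13,13),np.uint8))
    n,l,st,ce=cv2.connectedComponentsWithStats(m,connectivity=4); j=l[Y,X]
    cn=max(cv2.findContours((l==j).astype(np.uint8),0,1)[0],key=cv2.contourArea); e=cv2.fitEllipse(cn); print(ref,st[j]/4,e)
    P=plane(c,(cn[:,0,:]+.5)/4-.5,.026); q=least_squares(lambda q:np.hypot(*(P-q[:2]).T)-q[2],[.583,.314,.022],loss="soft_l1",f_scale=.0005).x; print("circle@26",q)
    return np.asarray(c["xyz"]),rays(c,(np.array(e[0])+.5)/4-.5)[0]
g=cv2.cvtColor(w["pixels"],cv2.COLOR_BGR2GRAY); print(g[130:200:4,495:565:4])
o1,d1=inner(t,184,178,13); o2,d2=inner(w,527,164,8)
ab=np.linalg.lstsq(np.c_[d1,-d2],o2-o1,rcond=None)[0]; print(o1+ab[0]*d1,o2+ab[1]*d2)
E
```

```text
[[100 100  99  95 117 104  12  38  32  35  33  37  11  32  49  36  70 177]
 [ 98  99 101  95  51  57  10  37  38  39  35  23  11  45  49  52  36 159]
 [ 98  97  81  58  53  51   8  34  32  39  33  24  27  34  43  34  32  34]
 [ 95  98  56  54  35  13  18  35  35  35  24  17  32  30  35  33  37  37]
 [100  59  54  47  11  23  36  38  64  68  71  55  36  37  37  36  37  37]
 [ 96  58  56  17  11  36  39  70  71  71  72  72  68  69  31  29  39  72]
 [ 59  57  25  11  36  27  71  68  69  66  69  68  69  66  56  35  73  73]
 [ 53  56  10  22  35  67  71  70  70  69  71  71  70  70  67  34  73  74]
 [ 57  43  15  34  37  67  70  68  71  69  70  70  68  69  68  33  73  74]
 [ 56  28  11  35  72  70  67  69  68  69  71  73  69  69  47  47 107 206]
 [ 55  23  25  32  71  74  69  68  69  68  70  69  68  70  32 245 248 247]
 [ 54  24  32  38  67  71  69  70  67  69  71  68  70  69  31 249 248 248]
 [ 60  45  35  33  68  68  71  70  68  69  68  70  69  33 245 248 248 247]
 [ 60  82  20  37  68  70  68  70  70  69  69  68  47  86 248 248 247 248]
 [ 16 172  77  33  33  74  70  65  70  66  68  39 101 248 248 248 228 179]
 [ 10  24 174  26  36  33  70  66  70  54  31 117 210 142 144 141 241 248]
 [ 32  36  39 162 135  32  36  33  33  31 117 174 237 248 248 248 247 248]
 [ 35  35  43  18  18  19  16  13  20  10  18 248 248 248 249 248 248 248]]
74.0 [ 175.5   169.25   18.75   18.   1116.25] ((738.9710083007812, 713.1795043945312), (72.88937377929688, 76.19131469726562), 67.04212188720703)
circle@26 [0.581  0.3167 0.0214]
69.0 [ 510.    144.75   41.75   46.5  5838.  ] ((2122.0078125, 672.0164184570312), (146.823974609375, 200.97366333007812), 35.073875427246094)
circle@26 [0.5814 0.3149 0.0212]
[0.5816 0.3181 0.022 ] [0.5828 0.3175 0.0219]
```

Request:
send_rows(
  rows="1 0 0.9 0 0.5 -0.18 1; 1 0 0.9 0.3 0.45 0 1; 0 0 0 0.6 0 0 1; 0 0 0 0.4 0 0 1; 0 0 0 0.05 0 0 1; 0 0 0 0 0 0 1; 0 0 0 0 0 0 1",
)

```text
clock: 48.27
eef_pos: [0.397, -0.364, 0.1062]
tcp_rot: [-1.205, 1.212, 1.216]
wrist_force: [-0.3, -0.4, -0.0]
finger_gap: 0.0007
```

```bash
python3 - <<'E'
from rig import env
from h import *
plan(env,[.405,-.369,.082],0,ahead=.025,grip=1)
plan(env,[.503,-.369,.082],0,ahead=.025,grip=1)
E
```

```text
t48.3 tcp [ 0.397  -0.364   0.1062] target [ 0.405 -0.369  0.107] world d mm [ 8.  -5.   0.8] rot [ 0.07  0.13 -0.4 ] tool d units [-0.029 -0.266 -0.166] F [-0.3 -0.4 -0. ] gap 0.7
1 x1: 0.1 0.1 -0.4 -0.03 -0.27 -0.17 1
t48.3 tcp [ 0.397  -0.364   0.1062] target [ 0.503 -0.369  0.107] world d mm [106.   -5.    0.8] rot [ 0.07  0.13 -0.4 ] tool d units [-0.051 -3.533 -0.17 ] F [-0.3 -0.4 -0. ] gap 0.7
4 x4: 0.0 0.0 -0.1 -0.01 -0.88 -0.04 1
```

Request:
send_rows(
  rows="0 0 0 0 -0.3 -0.16 1; 0 0 0 0 -0.35 0 1; 0 0 0 0 -0.35 0 1; 0 0 0 0 -0.35 0 1; 0 0 0 0 -0.35 0 1; 0 0 0 0 -0.35 0 1; 0 0 0 0 -0.35 0 1; 0 0 0 0 -0.35 0 1; 0 0 0 0 -0.3 0 1; 0 0 0 0 -0.2 0 1; 0 0 0 0 0 0 1; 0 0 0 0 0 0 1",
)

```text
clock: 49.27
eef_pos: [0.5012, -0.37, 0.1064]
tcp_rot: [-1.199, 1.22, 1.222]
wrist_force: [-0.7, 0.3, 1.3]
finger_gap: -0.0001
```

```bash
python3 - <<'E'
from rig import env
from h import *
plan(env,[.505,-.369,.082],0,ahead=.025,grip=1)
s=grab(env,"side"); h=cv2.cvtColor(s["pixels"],cv2.COLOR_BGR2HSV); m=((h[...,1]>150)&((h[...,0]<8)|(h[...,0]>172))&(h[...,2]<200)).astype(np.uint8); k=np.zeros_like(m);k[270:315,325:420]=1;m&=k
m=cv2.morphologyEx(m,cv2.MORPH_OPEN,np.ones((5,5),np.uint8))
n,l,st,ce=cv2.connectedComponentsWithStats(m)
for j in range(1,n):
    if st[j,4]>40: print(st[j],ce[j],plane(s,ce[j],.092))
E
```

```text
t49.3 tcp [ 0.5012 -0.37    0.1064] target [ 0.505 -0.369  0.107] world d mm [3.8 1.  0.6] rot [-0.03  0.11 -0.97] tool d units [-0.023 -0.127  0.033] F [-0.7  0.3  1.3] gap -0.1
1 x1: -0.0 0.1 -1.0 -0.02 -0.13 0.03 1
[325 270  36  21 462] [343.5909 277.671 ] [[ 0.4635 -0.3376]]
```

Request:
send_rows(
  rows="0 0 0 0 -0.2 0 1; 0 0 0 0 -0.15 0 1; 0 0 0 0 0 0 1",
)

```text
clock: 49.57
eef_pos: [0.5009, -0.3712, 0.1052]
tcp_rot: [-1.183, 1.235, 1.234]
wrist_force: [0.1, 0.0, 0.1]
finger_gap: 0.0001
```

```bash
python3 - <<'E'
from rig import env
from h import *
plan(env,[.505,-.369,.082],0,ahead=.025,grip=1)
E
```

```text
t49.6 tcp [ 0.5009 -0.3712  0.1052] target [ 0.505 -0.369  0.107] world d mm [4.1 2.2 1.8] rot [-0.36  0.31 -2.1 ] tool d units [-0.066 -0.135  0.075] F [0.1 0.  0.1] gap 0.1
1 x1: -0.4 0.3 -2.1 -0.07 -0.13 0.08 1
```

Request:
send_rows(
  rows="0 0 0 0 0.4 0 1; 0 0 0 0 0.8 0 1; 0 0 -1 -0.2 0.8 0 1; 0 0 -1 -0.5 0.7 0 1; 0 0 0 -0.8 0.4 0 1; 0 0 0 -0.8 0 0.3 1; 0 0 0 0 0 0.9 1; 0 0 0 0 0 0.9 1; 0 0 0 0 0 0.9 1; 0 0 0 0 0 0.7 1; 0 0 0 0 0 0.3 1; 0 0 0 0 0 0 1; 0 0 0 0 0 0 1",
)

```text
clock: 50.65
eef_pos: [0.4139, -0.2473, 0.1826]
tcp_rot: [-1.212, 1.198, 1.193]
wrist_force: [0.1, -0.6, 0.3]
finger_gap: 0.0005
```

```bash
python3 - <<'E'
from rig import env
from h import *
o=env.observe(); print(o["eef_pos"],o["clock"],o["qd"].round(3))
s=grab(env,"side"); t=grab(env,"top"); np.savez("pics/s7.npz",**s); np.savez("pics/t7.npz",**t)
s0=load("pics/side0.npz"); t0=load("pics/top0.npz")
def pr(c,p):
    M=R.from_rotvec(c["rotation"]); v=M.inv().apply(np.array(p)-c["xyz"]); q=c["K"]@(v/v[2]); return q[:2]
for nm,c,c0 in (("top",t,t0),("side",s,s0)):
    d=np.abs(c["pixels"].astype(int)-c0["pixels"]).sum(2)
    h=cv2.cvtColor(c["pixels"],cv2.COLOR_BGR2HSV); mk=((h[...,1]>150)&((h[...,0]<8)|(h[...,0]>172))&(d>50)).astype(np.uint8)
    x,y=pr(c,(.526,-.369,.092)).astype(int); k=np.zeros_like(mk); k[y-25:y+25,x-25:x+25]=1; mk&=k
    n,l,st,ce=cv2.connectedComponentsWithStats(mk); print(nm,"expect on",x,y,"off",pr(c,(.454,-.369,.092)).astype(int))
    for j in range(1,n):
        if st[j,4]>15: print(st[j],ce[j],plane(c,ce[j],.092))
for col in ("blue","green","yellow"):
    for a,ce,sz,m in comps(t["pixels"],col,300,900): print(col,a,plane(t,ce,.026)[0])
for a,ce,sz,m in comps(t["pixels"],"white",150,600): print("white",a,plane(t,ce,.012)[0])
E
```

```text
[ 0.4139 -0.2473  0.1826] 50.65 [-0.009 -0.005 -0.003 -0.004 -0.001 -0.003 -0.   ]
top expect on 498 189 off [500 224]
[494 185  13  13 113] [500.2301 190.7168] [[ 0.5242 -0.3729]]
side expect on 381 283 off [343 291]
[356 258  10  13 112] [360.     263.6161] [[ 0.505  -0.3126]]
[375 278  13  13 138] [380.9928 284.1014] [[ 0.5251 -0.3707]]
blue 509 [0.7814 0.1916]
blue 700 [ 0.5992 -0.1707]
green 716 [0.6099 0.1595]
yellow 487 [ 0.858  -0.0512]
yellow 336 [ 0.8304 -0.0471]
yellow 732 [ 0.6573 -0.0027]
white 255 [0.9984 0.293 ]
white 158 [0.8565 0.5706]
white 280 [0.5533 0.6093]
white 194 [ 0.6177 -0.3982]
white 197 [ 0.5425 -0.0877]
white 453 [0.4388 0.3297]
white 461 [0.3644 0.3268]
```

```bash
python3 - <<'E'
from rig import env
print(env.hand_in()); print(env.observe()["clock"])
E
```

```text
the job is handed in; nothing more can be done
None
the job is handed in; nothing more can be done
```

I finished the job and handed it in at about 51 s of the 210 s allowed.

**What I did**
- I took both white blanks, from the black and blue stands, and laid them in the tray.
- I fitted the black, blue, green and yellow filters in their own stands. The yellow one had been knocked about 25 mm aside and I found it again before picking it up.
- Last, I pushed the switch lever over to on.

**What the last checks showed**
- **Blanks:** both lie in the tray, at (0.439, 0.330) and (0.364, 0.327).
- **Filters:** blue, green and yellow are within about 2 mm of their seat centres. Their top faces measured 26 to 28 mm high, against a nominal 26 mm.
- **Black filter:** its check is weaker. The side camera's view was blocked, so I measured it from the top view and an earlier wrist view. It is about 2 to 3 mm off my estimate of the seat centre. Its top face measured 22 mm, about 4 mm below nominal, which I put down to measurement error.
- **Switch:** both cameras put the ball at x ≈ 0.525. That gives about 0.92 rad if I place the pivot from the ball's off position, and about 0.98 rad from the housing; both are above 0.85. It also stopped moving when I pushed further.
- **Other things:** I did not measure how far the other things on the table may have moved, except the jar, which is where it was. The arm was clear of everything when I handed in.

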